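Clip the dried glass sample tiles up in the same order

ROBOT

A 6-joint arm with a two-finger parallel gripper is mounted at the origin on the work surface. World frame = base frame: x ahead of the robot, y to its left, z up, the work surface at z = 0. Lengths are in m, angles in degrees, forces in N, time in s.
With the tool pointing down it reaches from about 0.4 to 0.825 m from the base axis. Payload 7 kg.
Tool frame: the origin (TCP) lies on the front face of the gripper's body, between the roots of the fingers; the fingertips stand 66 mm ahead of it and the grasp point (between the pads) lies 47 mm ahead of it; z points along the fingers, y is the line along which they close (so a half turn about z gives the same grasp; the last joint's range is limited). The gripper opens to 88 mm and grips with 3 to 60 N. Pads are 19 mm wide; open, the fingers measure 130 mm over their backs; the gripper's body (78 mm by 193 mm) begins 47 mm behind the grasp point.
Start: joints at [-56.201, 20.546, 0.682, 0, -70.136, -16.507], TCP at [0.201, -0.644, 0.292] pointing down, gripper open.
Joint ranges: [-176.03, 176.03], [-82.01, 121.73], [-58.28, 71.71], [-173.87, 95.51], [-174.79, -0.11], [-173.66, 173.66]. Speed limits (degrees/s): [136.94, 136.94, 172.46, 180, 180, 180].

INTERFACE

Orientations are given as [roll, pitch, yaw] about the fixed x, y, z axes, in that order (R = Rz(yaw) Ry(pitch) Rx(roll)).
In Python, from plant import ctrl gives the robot as it stands.
- The arm moves only by the tool send_rows, never from a script. Its argument "deltas" is a list of rows, each a list of 2 entries, a list of its own where there are three numbers: the shift along the tool's x, y, z each as a share of 800 mm, from -1 to 1, then the turn about the tool's z as a share of 90 degrees, from -1 to 1. A call has exactly 5 rows; each row is the pose to reach, as a shift and turn from the pose commanded when the call began, along the tool's axes at that moment; what a row does not reach only later rows make up. A row lasts 1/12 s, in which the tool goes at most 41.7 mm and 7.16 degrees, less where a joint would pass 70% of its speed; a pose out of reach is approached as far as the arm can. A call with a number of a shift or a turn outside -1 to 1 is refused whole. A call with a gripper value outside its range is refused whole. "gripper" is the opening, from 0 (shut) to 1 (fully open), set as the call begins (left out, the last holds). The fingers move at their own pace and stop on an object; the grip force is fixed at half the most. Time passes only in rows, so rows that repeat a pose let the fingers close, or fill a call up. It gives the time, the measured TCP pose, the force, the opening and the grip force at its end, in the units of the state.
- ctrl.get_obs(): the state, without advancing time (a new reading comes with each control period).
- ctrl.snapshot(name): name is "scene" or "top"; returns a dict with "color" (420x560x3 uint8, red, green, blue), "vertical_fov" (degrees; the focal length in pixels is half the picture's height over the tangent of half this angle, whatever the lens; pixels are square), "cx", "cy" (the principal point, pixels), "rvec" (rotation vector, rad) and "tvec" (3), from world to camera coordinates, as OpenCV has them. Camera axes: x right, y down, z forward; pixel columns grow to the right and rows downward; lengths in m; the calibration is good to about 2 mm. A picture is of the moment at which its call begins. There is no depth.
- ctrl.close_job(): hands the job in; it is judged then, once.
Trained networks look in a picture, given as the dict that the camera call returned (one of the last four; its "shot" number tells which), for a name from the list of things; names that differ only in an ending like _2 or _b are one class to them, and where a whole thing is asked for, a point or a joint stands for the part that bears it (a point fixed in the world has none). Each returns a list of dicts, best first, with "conf" (0 to 1); they miss things now and then, are a little off and sometimes report something else, mostly with a low value. They report only what shows in the picture. A call takes as long as a camera call.
- ctrl.boxes_of(picture, thing): "xy" ([column, row] as shares, 0 to 1, of the picture: columns of its width, rows of its height, amid what is visible of it).
- ctrl.cut_out(picture, thing): "pixels" (420x560 bool, what is visible of it) and "xy" ([column, row] as shares, 0 to 1, of the picture: columns of its width, rows of its height, amid what is visible of it).
The state is a dict: "clock": time; "joint_pos": joint angles; "qvel": joint speeds; "tau": joint torques, N m; "tool_pos": TCP position; "orientation": TCP orientation; "force": force on the tool from outside, world axes, zero at the start; "moment": the same for the moment, N m; "opening": finger opening in m; "gripper_force": force on a finger pad.
Only numpy, scipy, OpenCV 4.12 (cv2) and the standard library are available. Lean on these libraries where they do the work, as an engineer would, in place of code of your own. Each camera call takes 0.05 s, during which the arm holds its last target. There are 200 camera calls.

TASK

Move the four coloured glass sample tiles from the wooden drying rack to the aluminium clip rack, keeping their order as counted from each rack's brass knob: the tile nearest the knob goes into the clip nearest the knob, and so on. Press each tile's bottom edge straight down into the middle of its sprung clip until it sits fully home on the bar, then leave all four standing upright and let go.

Things in the scene. Friction and masses are not known exactly. Their poses are not given: they have to be found in the camera images.
- tile_red: loose red fused-glass sample tile, an upright plate 8 mm thick (its x), 60 mm wide (its y), 90 mm tall (its z), about 110 g; origin at the centre of its bottom edge. At the start it stands in the red shoe, bottom edge 16 mm above the table. Either face may point either way.
- tile_yellow: loose yellow fused-glass sample tile, an upright plate 8 mm thick (its x), 60 mm wide (its y), 90 mm tall (its z), about 110 g; origin at the centre of its bottom edge. At the start it stands in the yellow shoe, bottom edge 16 mm above the table. Either face may point either way.
- tile_green: loose green fused-glass sample tile, an upright plate 8 mm thick (its x), 60 mm wide (its y), 90 mm tall (its z), about 110 g; origin at the centre of its bottom edge. At the start it stands in the green shoe, bottom edge 16 mm above the table. Either face may point either way.
- tile_blue: loose blue fused-glass sample tile, an upright plate 8 mm thick (its x), 60 mm wide (its y), 90 mm tall (its z), about 110 g; origin at the centre of its bottom edge. At the start it stands in the blue shoe, bottom edge 16 mm above the table. Either face may point either way.
- shoe_red: fixed red plastic slotted shoe on the drying rack, 27 mm along the row (x), 50 mm wide (y), 28 mm high; origin at the centre of its underside, 12 mm above the table. Its open-ended slot runs along its y, 11 mm wide, floor 4 mm above the origin, centred on the origin; the tile lifts straight out. The four shoes stand in one row at 54 mm pitch, in any colour order.
- shoe_yellow: fixed yellow plastic slotted shoe on the drying rack, 27 mm along the row (x), 50 mm wide (y), 28 mm high; origin at the centre of its underside, 12 mm above the table. Its open-ended slot runs along its y, 11 mm wide, floor 4 mm above the origin, centred on the origin; the tile lifts straight out. The four shoes stand in one row at 54 mm pitch, in any colour order.
- shoe_green: fixed green plastic slotted shoe on the drying rack, 27 mm along the row (x), 50 mm wide (y), 28 mm high; origin at the centre of its underside, 12 mm above the table. Its open-ended slot runs along its y, 11 mm wide, floor 4 mm above the origin, centred on the origin; the tile lifts straight out. The four shoes stand in one row at 54 mm pitch, in any colour order.
- shoe_blue: fixed blue plastic slotted shoe on the drying rack, 27 mm along the row (x), 50 mm wide (y), 28 mm high; origin at the centre of its underside, 12 mm above the table. Its open-ended slot runs along its y, 11 mm wide, floor 4 mm above the origin, centred on the origin; the tile lifts straight out. The four shoes stand in one row at 54 mm pitch, in any colour order.
- drying_rack: fixed wooden board, 260 (x = -150 to 110) x 80 (y) x 12 mm, that carries the four shoes; origin on the table under the middle of the row. The row of shoes runs along its x, at x = -81, -27, +27, +81 mm. A brass knob (22 mm across, top 32 mm above the table) stands on a black end plate at its -x end, at x = -132 mm: the shoe at x = -81 is the first.
- clip_rack: fixed aluminium bar 260 (x -150 to 110) x 70 (y) x 20 mm; origin on the table under mid-row. Sprung clips at x = -81 (first), -27, 27, 81 mm; brass knob on black end plate at x = -132, top 40 mm up. Jaws 44 mm long in y, 5 mm apart, flaring to 25 mm at their top 51 mm up; each gives 8 mm in x. A tile, thickness along x, is pushed down (8-15 N) between them onto the bar, 20 mm up; they hold it.

How it is judged:
By the outcome, as a careful person would: the job done as asked, in the order asked, and still so for the second after the job is handed in, with the robot touching nothing.
It also fails if it takes over 112 s, if anything falls off the work surface, if the arm or the gripper's body presses on something with over 40 N, if the wrist force passes 120 N, or if a joint passes its speed limit or range.

## Working session

There is one attempt and no reset: what is moved stays moved. The work goes in short steps, Python scripts to look and compute and a tool call to move; the robot and the scene stay as the last step left them, time stands still between calls to the robot, and variables do not carry over. Pictures are saved under pics/ and viewed, at most 14 in all, crops included, and the job is handed in when it is done.

Besides the shell and the picture viewer there is one more tool, called after ">>>" as name(argument=value, ...), one argument or row to a line, values as JSON. send_rows: Moves the arm, as the interface text tells. Shift numbers are shares of 800 mm and turn numbers shares of 90 degrees, none past 1 either way. Its arguments: {"type":"object","properties":{"deltas":{"type":"array","items":{"type":"array"}},"gripper":{"type":"number"}},"required":["deltas"]}

```bash
ls; mkdir -p pics
python3 - <<'E'
from plant import ctrl
import cv2
print(ctrl.get_obs())
for n in ("scene","top"):
    s=ctrl.snapshot(n); print(n,{k:v for k,v in s.items() if k!="color"})
    cv2.imwrite(f"pics/{n}0.png",s["color"][:,:,::-1])
E
```

```text
pics
{'clock': 0.0, 'joint_pos': array([-5.62000573e+01,  2.05926385e+01,  6.34270837e-01, -2.16074971e-02,
       -7.01377696e+01, -1.65061510e+01]), 'qvel': array([ 0.10675815,  0.06658599, -0.03946249, -0.00175813, -0.00078753,
       -0.04963616]), 'tau': array([-1.25665880e-03, -5.82719100e+01,  2.93058980e+01,  6.99707687e+00,
        7.01944882e-03, -2.02169063e-04]), 'tool_pos': array([ 0.20052245, -0.6441195 ,  0.29120813]), 'orientation': array([ 1.79902053e+02, -7.84193802e-03, -1.62713560e+02]), 'force': array([-0.4112254 , -0.0771506 , -0.25577566]), 'moment': array([-0.04315976, -0.03694747,  0.00215301]), 'gripper_force': 0.0, 'opening': 0.08757023684456779}
scene {'vertical_fov': 44.105957692479244, 'cx': 285.1442854436622, 'cy': 211.80891402221246, 'rvec': array([ 2.46010144,  0.75452571, -0.2239236 ]), 'tvec': array([-0.4562833 , -0.24246576,  1.33321053]), 'shot': 1}
top {'vertical_fov': 48.52160716670966, 'cx': 273.2648007849976, 'cy': 213.27656847248682, 'rvec': array([ 2.15700384, -2.17433062,  0.15550785]), 'tvec': array([-0.02135593,  0.54573705,  0.79972065]), 'shot': 2}
```

View pics/scene0.png

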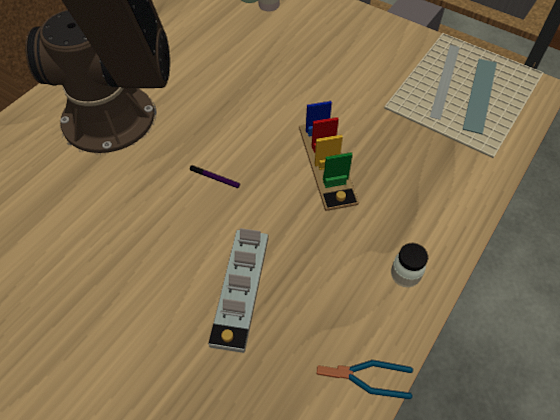

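View pics/top0.png

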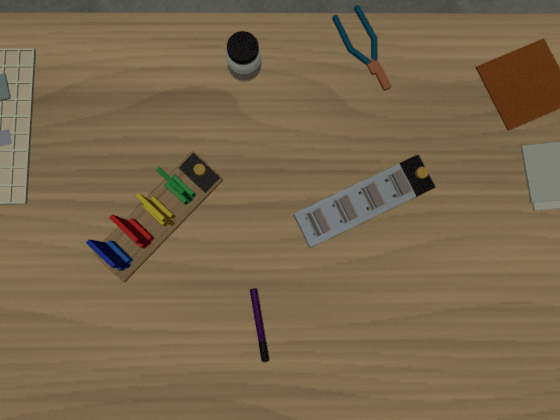

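The order counted from the knob is green (top view, about 178,187), yellow (155,209), red (133,230), blue (108,252). The clip rack knob is at about (422,173) in the top view. I'll zoom in to pick points.

Run:
```python
import cv2
t=cv2.imread("pics/top0.png"); s=cv2.imread("pics/scene0.png")
def crop(im,x0,y0,w,h,k,n):
    c=cv2.resize(im[y0:y0+h,x0:x0+w],None,fx=k,fy=k,interpolation=cv2.INTER_CUBIC)
    for i in range(0,w,10):
        cv2.line(c,(i*k,0),(i*k,4 if i%50 else 12),(255,255,255),1)
        if (x0+i)%20==0: cv2.putText(c,str(x0+i),(i*k,22),0,.35,(255,255,255),1)
    for j in range(0,h,10):
        cv2.line(c,(0,j*k),(6,j*k),(255,255,255),1)
        if (y0+j)%20==0: cv2.putText(c,str(y0+j),(8,j*k+4),0,.35,(255,255,255),1)
    cv2.imwrite("pics/"+n,c)
crop(t,80,140,150,150,4,"a.png"); crop(t,290,140,150,120,5,"b.png"); crop(s,200,90,160,270,2,"c.png")
```

```text
(no output)
```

View pics/a.png

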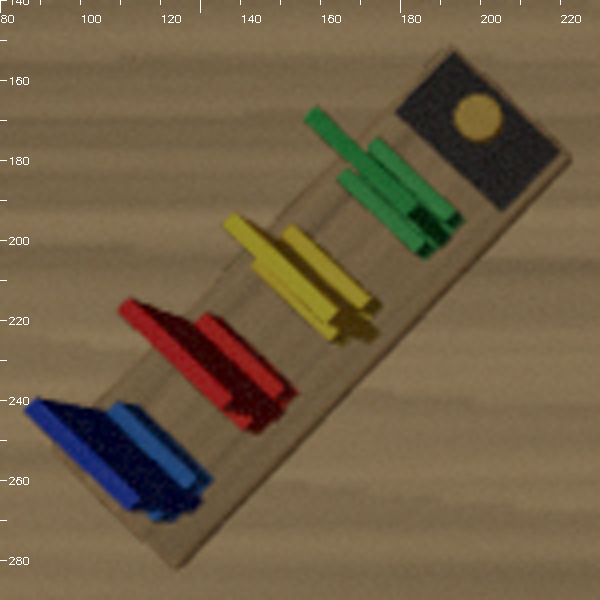

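View pics/b.png

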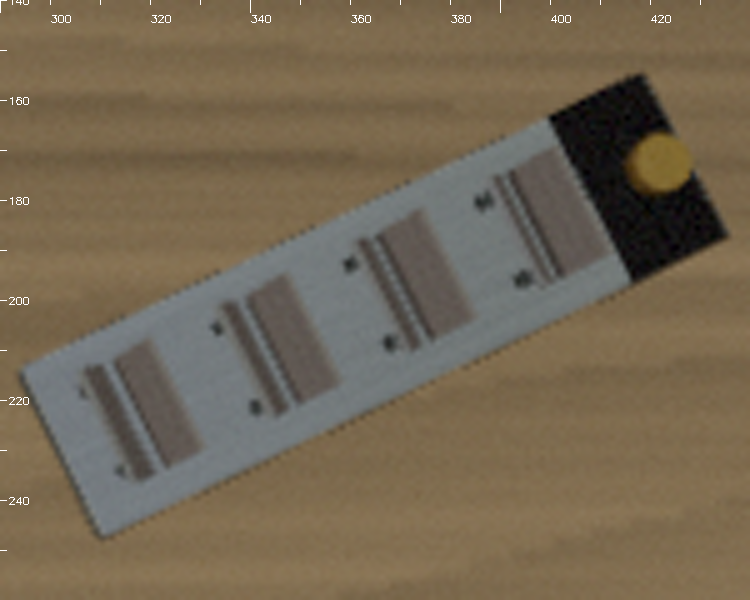

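View pics/c.png

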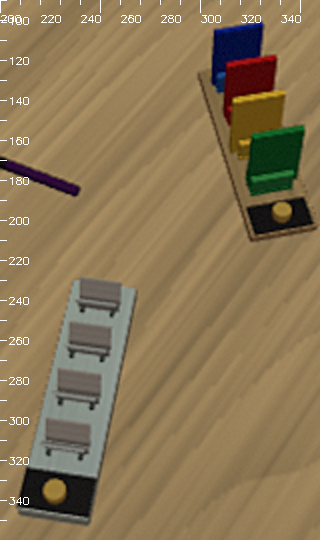

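```bash
cat > h.py <<'E'
import numpy as np, cv2, pickle
from scipy.optimize import least_squares
def proj(s,P):
    f=210/np.tan(np.radians(s["vertical_fov"]/2))
    K=np.array([[f,0,s["cx"]],[0,f,s["cy"]],[0,0,1]])
    return cv2.projectPoints(np.array(P,float).reshape(-1,1,3),s["rvec"],s["tvec"],K,None)[0][:,0]
def world(pose,P):
    x,y,a=pose; P=np.array(P,float); c,s=np.cos(a),np.sin(a)
    return np.c_[x+c*P[:,0]-s*P[:,1], y+s*P[:,0]+c*P[:,1], P[:,2]]
def fit(obs,x0):
    r=lambda p:np.concatenate([((proj(s,world(p,P))-px)*w).ravel() for s,P,px,w in obs])
    return least_squares(r,x0,loss="soft_l1")
E
python3 - <<'E'
from plant import ctrl
from h import *
S={n:ctrl.snapshot(n) for n in("scene","top")}
M={}
for n in S:
    for c in ("tile_green","tile_yellow","tile_red","tile_blue","shoe_green","shoe_yellow","shoe_red","shoe_blue","clip_rack","drying_rack"):
        r=ctrl.cut_out(S[n],c)
        if r: M[n,c]=r[0]; print(n,c,[round(q["conf"],2) for q in r],(r[0]["xy"]*np.array([560,420])).round(1),r[0]["pixels"].sum())
pickle.dump((S,M),open("d.pkl","wb"))
t,s=S["top"],S["scene"]
a=lambda L,k,o:(np.array(L,float)+.5)/k-.5+np.array(o)
C=[(t,np.array([[110,40,20],[110,-40,20],[-150,-40,20],[-150,40,20],[-132,0,40]])/1e3*[1,35/40,1],a([(22,372),(103,538),(727,237),(643,74),(660,162)],5,(290,140)),1),
   (s,np.array([[-132,0,40]])/1e3,a([(54,489)],2,(200,90)),1)]
D=[(t,np.array([[-150,40,12],[-150,-40,12],[110,-40,12],[-132,0,32]])/1e3,a([(453,48),(566,155),(180,565),(477,117)],4,(80,140)),1),
   (s,np.array([[-132,0,32]])/1e3,a([(283,211)],2,(200,90)),1)]
for nm,o in(("clip",C),("dry",D)):
    best=None
    for flip in (1,-1):
        oo=[(q,P*[1,flip,1],px,w) for q,P,px,w in o]
        for a0 in np.arange(0,6.3,.7):
            for xy in((.55,-.3),(.55,.3),(.6,0)):
                f=fit(oo,[*xy,a0])
                if best is None or f.cost<best.cost: best=f
    print(nm,best.x,np.degrees(best.x[2])%360,best.fun.round(1))
for n in S: 
    R=cv2.Rodrigues(S[n]["rvec"])[0]; print(n,"cam",-R.T@S[n]["tvec"])
E
```

```text
scene tile_green [0.76] [338.4 165.5] 630
scene tile_yellow [0.84] [327.5 144. ] 610
scene tile_red [0.88, 0.62] [321.6 127.3] 430
scene tile_blue [0.91] [320.7 111.5] 423
scene shoe_green [0.79, 0.59] [336.1 182.8] 212
scene shoe_yellow [0.63, 0.42] [320.8 165. ] 43
scene shoe_red [0.59] [319.3 107.8] 491
scene shoe_blue [0.45] [311.2 129.7] 31
scene clip_rack [0.57] [236.1 290.7] 4391
scene drying_rack [0.86] [330.6 190.1] 1234
top tile_green [0.49] [175.9 186.8] 192
top tile_yellow [0.56] [151.7 210.7] 308
top tile_red [0.91] [130.6 231.5] 480
top tile_blue [0.78, 0.71] [106.3 255.2] 518
top shoe_green [0.58] [181.  188.7] 261
top shoe_yellow [0.68] [159.3 208.4] 277
top shoe_red [0.79] [139.  227.4] 171
top shoe_blue [0.71] [116.4 248.4] 194
top clip_rack [0.61] [365.9 198.4] 5424
top drying_rack [0.6, 0.27] [168.8 207.5] 4192
clip [ 0.56182146 -0.17632726  2.01209647] 115.28463567706214 [-1.  -0.4 -0.2  1.1  1.  -0.   0.1 -0.9  0.6  0.   0.  -0.6]
dry [0.53253931 0.19739001 2.38746074] 136.7914242217763 [-0.6 -2.2  2.3 -0.2 -1.   1.6  0.7 -0.5 -0.5 -1.1]
scene cam [ 0.90137936 -0.5224672   0.97927406]
top cam [ 0.44188643 -0.00973503  0.86167264]
```

```bash
cat > sil.py <<'E'
from h import *
from scipy.optimize import minimize
S,M=pickle.load(open("d.pkl","rb"))
K=4
def box(x0,x1,y0,y1,z0,z1): return np.array([(x,y,z) for x in(x0,x1) for y in(y0,y1) for z in(z0,z1)])/1e3
hue={"green":(45,85),"yellow":(18,32),"red":(0,8),"blue":(100,130)}
order=["blue","red","yellow","green"]; xs=dict(green=-81,yellow=-27,red=27,blue=81)
roi={"top":(80,155,125,120),"scene":(300,90,65,110)}
obs={}
for n in S:
    x,y,w,h=roi[n]; im=cv2.cvtColor(S[n]["color"][y:y+h,x:x+w],cv2.COLOR_RGB2HSV)
    m=im[...,1]>190
    if n=="scene": m=im[...,1]>185
    for c in order:
        lo,hi=hue[c]; obs[n,c]=(m&(((im[...,0]>=lo)&(im[...,0]<=hi))|((c=="red")&(im[...,0]>172)))).astype(float)
def render(n,p):
    x0,y0,w,h=roi[n]; lab=np.zeros((h*K,w*K),np.uint8)
    for i,c in enumerate(order):
        X,Y=xs[c],p[3+i]*1e3
        for b in(box(X-13.5,X+13.5,-25,25,12,40),box(X-4,X+4,Y-30,Y+30,16,106)):
            q=(proj(S[n],world(p[:3],b))-[x0,y0]+.5)*K-.5
            cv2.fillConvexPoly(lab,cv2.convexHull((q*16).round().astype(np.int32)),i+1,shift=4)
    return [cv2.resize((lab==i+1).astype(np.float32),(w,h),interpolation=cv2.INTER_AREA) for i in range(4)]
g=lambda a:cv2.GaussianBlur(a.astype(np.float32),(0,0),.8)
def cost(p,views=("top","scene")):
    return sum(((g(r)-g(obs[n,c]))**2).sum() for n in views for r,c in zip(render(n,p),order))
if __name__=="__main__":
    x0=np.array([.5325,.1974,2.387,0,0,0,0])
    for v in (("top",),("scene",),("top","scene")):
        sx=np.vstack([x0]+[x0+d for d in np.diag([.005,.005,.03,.005,.005,.005,.005])])
        r=minimize(cost,x0,args=(v,),method="Nelder-Mead",options=dict(initial_simplex=sx,maxiter=1500,xatol=1e-5,fatol=.01))
        print(v,r.fun,cost(x0,v),r.x[:2].round(4),np.degrees(r.x[2]).round(2),(r.x[3:]*1e3).round(1))
    out=[]
    for n in S:
        x,y,w,h=roi[n]; im=S[n]["color"][y:y+h,x:x+w][:,:,::-1].copy(); im=cv2.resize(im,None,fx=4,fy=4,interpolation=cv2.INTER_CUBIC)
        im2=im.copy()
        for a,bb in zip(render(n,r.x),order):
            for src,col in((a,(255,255,255)),(obs[n,bb],(255,0,255))):
                ct=cv2.findContours((cv2.resize(src.astype(np.float32),None,fx=4,fy=4)>.5).astype(np.uint8),0,2)[0]; cv2.drawContours(im2,ct,-1,col,1)
        out.append(cv2.copyMakeBorder(im2,0,480-im2.shape[0],0,0,0))
    cv2.imwrite("pics/fit.png",np.hstack(out))
E
python3 sil.py
```

```text
('top',) 866.2853393554688 894.74176 [0.5327 0.1985] 137.02 [-0.  -2.8  2.9  1.7]
('scene',) 192.00714111328125 279.28424 [0.533  0.1984] 136.9 [-1.3 -1.8  4.6 -1.7]
('top', 'scene') 1059.685302734375 1174.026 [0.5327 0.1985] 137.06 [-0.7 -1.8  4.6 -1.7]
```

View pics/fit.png

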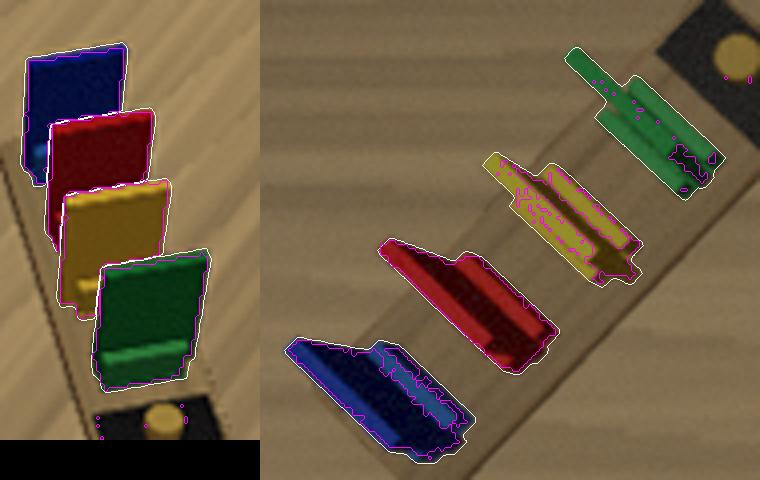

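```bash
sed -i 's/m=im\[...,1\]>190/m=im[...,1]>140/; s/im\[...,1\]>185/im[...,1]>170/' sil.py; python3 sil.py
cat > clip.py <<'E'
from sil import *
roi2={"top":(280,145,165,115),"scene":(195,220,85,140)}
o={}
for n in S:
    x,y,w,h=roi2[n]; im=S[n]["color"][y:y+h,x:x+w]; hs=cv2.cvtColor(im,cv2.COLOR_RGB2HSV)
    m=((hs[...,1]<75)|(hs[...,2]<55)).astype(np.uint8)
    ct=max(cv2.findContours(m,0,2)[0],key=cv2.contourArea); z=np.zeros((h,w),np.uint8); cv2.drawContours(z,[ct],-1,1,-1); o[n]=z.astype(np.float32)
def rend(n,p):
    x0,y0,w,h=roi2[n]; lab=np.zeros((h*K,w*K),np.uint8)
    bs=[box(-150,110,-35,35,0,20)]+[box(x-12.5,x+12.5,-22,22,49,51) for x in(-81,-27,27,81)]
    for b in bs:
        q=(proj(S[n],world(p,b))-[x0,y0]+.5)*K-.5
        cv2.fillConvexPoly(lab,cv2.convexHull((q*16).round().astype(np.int32)),1,shift=4)
    return cv2.resize(lab.astype(np.float32),(w,h),interpolation=cv2.INTER_AREA)
x0=np.array([.5618,-.1763,2.012])
for v in (("top",),("scene",),("top","scene")):
    c=lambda p:sum(((g(rend(n,p))-g(o[n]))**2).sum() for n in v)
    r=minimize(c,x0,method="Nelder-Mead",options=dict(initial_simplex=np.vstack([x0]+[x0+d for d in np.diag([.005,.005,.03])])))
    print(v,r.fun,c(x0),r.x[:2].round(4),np.degrees(r.x[2]).round(2))
out=[]
for n in S:
    x,y,w,h=roi2[n]; im=cv2.resize(S[n]["color"][y:y+h,x:x+w][:,:,::-1],None,fx=3,fy=3,interpolation=cv2.INTER_CUBIC)
    for src,col in((rend(n,r.x),(255,255,255)),(o[n],(255,0,255))):
        ct=cv2.findContours((cv2.resize(src,None,fx=3,fy=3)>.5).astype(np.uint8),0,2)[0]; cv2.drawContours(im,ct,-1,col,1)
    out.append(cv2.copyMakeBorder(im,0,420-im.shape[0],0,0,0))
cv2.imwrite("pics/fitc.png",np.hstack(out))
E
python3 clip.py
```

```text
('top',) 186.59942626953125 254.60748 [0.5325 0.1989] 136.82 [-0.3 -1.5  4.6 -2.2]
('scene',) 123.37728881835938 215.93988 [0.5332 0.1986] 136.96 [-0.8 -1.9  4.8 -1.5]
('top', 'scene') 315.89007568359375 470.5474 [0.5329 0.1991] 136.93 [-0.7 -1.5  4.5 -1.9]
('top',) 130.79397583007812 153.96912 [ 0.5629 -0.1764] 115.16
('scene',) 21.496477127075195 24.955318 [ 0.5614 -0.1761] 115.28
('top', 'scene') 167.9541015625 178.92444 [ 0.5622 -0.176 ] 115.07
```

View pics/fitc.png

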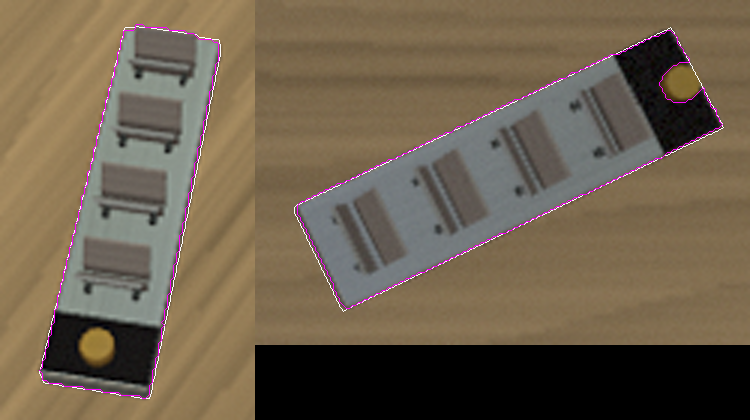

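```bash
cat > plan.py <<'E'
import numpy as np, json
DRY=(.5329,.1990,136.9); CLIP=(.5620,-.1762,115.2)
def on(r,x,y,z):
    a=np.radians(r[2]); return np.array([r[0]+x*np.cos(a)-y*np.sin(a), r[1]+x*np.sin(a)+y*np.cos(a), z, r[2]-270])
def go(cur,tgt,n=1,fr=(.1,.35,.65,.9,1)):
    "prints n calls from cur to tgt (x,y,z,yaw)"
    cur=np.array(cur,float)
    for k in range(n):
        nx=cur+(tgt-cur)/(n-k); a=np.radians(cur[3]); d=nx-cur
        t=np.array([d[0]*np.cos(a)+d[1]*np.sin(a), d[0]*np.sin(a)-d[1]*np.cos(a), -d[2]])/.8
        print(json.dumps([[[round(v*f,4)+0 for v in t],round(-d[3]/90*f,4)+0] for f in fr]).replace(" ",""), nx.round(4))
        cur=nx
    return cur
def here(o): return np.r_[o["tool_pos"],o["orientation"][2]]
E
python3 -c "
from plan import *
c=go([.201,-.644,.292,-162.71],on(DRY,-.081,-.0019,.26),4,(.2,.4,.6,.8,1))
go(c,on(DRY,-.081,-.0019,.122),1)"
```

```text
[[[-0.0381,0.0398,0.002],-0.0165],[[-0.0761,0.0796,0.004],-0.0329],[[-0.1142,0.1194,0.006],-0.0494],[[-0.1523,0.1592,0.008],-0.0658],[[-0.1904,0.199,0.01],-0.0823]] [   0.2991   -0.4467    0.284  -155.3075]
[[[-0.0429,0.0346,0.002],-0.0165],[[-0.0858,0.0691,0.004],-0.0329],[[-0.1286,0.1037,0.006],-0.0494],[[-0.1715,0.1382,0.008],-0.0658],[[-0.2144,0.1728,0.01],-0.0823]] [   0.3972   -0.2495    0.276  -147.905 ]
[[[-0.047,0.0287,0.002],-0.0165],[[-0.094,0.0575,0.004],-0.0329],[[-0.1409,0.0862,0.006],-0.0494],[[-0.1879,0.115,0.008],-0.0658],[[-0.2349,0.1437,0.01],-0.0823]] [ 4.953000e-01 -5.220000e-02  2.680000e-01 -1.405025e+02]
[[[-0.0503,0.0225,0.002],-0.0165],[[-0.1006,0.0449,0.004],-0.0329],[[-0.1509,0.0674,0.006],-0.0494],[[-0.2012,0.0898,0.008],-0.0658],[[-0.2514,0.1123,0.01],-0.0823]] [   0.5933    0.145     0.26   -133.1   ]
[[[0.0,0.0,0.0173],0.0],[[0.0,0.0,0.0604],0.0],[[0.0,0.0,0.1121],0.0],[[0.0,0.0,0.1553],0.0],[[0.0,0.0,0.1725],0.0]] [ 5.933e-01  1.450e-01  1.220e-01 -1.331e+02]
```

```bash
python3 -c "
from plan import *
c=go([.201,-.644,.292,-162.71],on(DRY,-.081,-.0019,.26),5,(.2,.4,.6,.8,1))"
```

```text
[[[-0.0305,0.0318,0.0016],-0.0132],[[-0.0609,0.0637,0.0032],-0.0263],[[-0.0914,0.0955,0.0048],-0.0395],[[-0.1218,0.1274,0.0064],-0.0526],[[-0.1523,0.1592,0.008],-0.0658]] [   0.2795   -0.4862    0.2856 -156.788 ]
[[[-0.0336,0.0285,0.0016],-0.0132],[[-0.0672,0.0571,0.0032],-0.0263],[[-0.1007,0.0856,0.0048],-0.0395],[[-0.1343,0.1141,0.0064],-0.0526],[[-0.1679,0.1426,0.008],-0.0658]] [   0.3579   -0.3284    0.2792 -150.866 ]
[[[-0.0363,0.0249,0.0016],-0.0132],[[-0.0727,0.0498,0.0032],-0.0263],[[-0.109,0.0747,0.0048],-0.0395],[[-0.1454,0.0996,0.0064],-0.0526],[[-0.1817,0.1246,0.008],-0.0658]] [   0.4364   -0.1706    0.2728 -144.944 ]
[[[-0.0387,0.021,0.0016],-0.0132],[[-0.0774,0.0421,0.0032],-0.0263],[[-0.1162,0.0631,0.0048],-0.0395],[[-0.1549,0.0841,0.0064],-0.0526],[[-0.1936,0.1051,0.008],-0.0658]] [ 5.14900e-01 -1.28000e-02  2.66400e-01 -1.39022e+02]
[[[-0.0407,0.0169,0.0016],-0.0132],[[-0.0814,0.0338,0.0032],-0.0263],[[-0.122,0.0508,0.0048],-0.0395],[[-0.1627,0.0677,0.0064],-0.0526],[[-0.2034,0.0846,0.008],-0.0658]] [   0.5933    0.145     0.26   -133.1   ]
```

>>> send_rows(
  deltas=[
    [[-0.0305, 0.0318, 0.0016], -0.0132],
    [[-0.0609, 0.0637, 0.0032], -0.0263],
    [[-0.0914, 0.0955, 0.0048], -0.0395],
    [[-0.1218, 0.1274, 0.0064], -0.0526],
    [[-0.1523, 0.1592, 0.008], -0.0658],
  ],
  gripper=0.36,
)

```text
clock: 1.62
tool_pos: [0.2794, -0.4852, 0.2857]
orientation: [-180.0, 0.0, -156.8]
force: [1.8, 0.1, -0.3]
opening: 0.06
gripper_force: 0.0
```

>>> send_rows(
  deltas=[
    [[-0.0336, 0.0285, 0.0016], -0.0132],
    [[-0.0672, 0.0571, 0.0032], -0.0263],
    [[-0.1007, 0.0856, 0.0048], -0.0395],
    [[-0.1343, 0.1141, 0.0064], -0.0526],
    [[-0.1679, 0.1426, 0.008], -0.0658],
  ],
)

```text
clock: 2.03
tool_pos: [0.358, -0.3273, 0.2796]
orientation: [-180.0, 0.0, -150.8]
force: [1.5, 0.3, -0.1]
opening: 0.0326
gripper_force: 0.0
```

>>> send_rows(
  deltas=[
    [[-0.0363, 0.0249, 0.0016], -0.0132],
    [[-0.0727, 0.0498, 0.0032], -0.0263],
    [[-0.109, 0.0747, 0.0048], -0.0395],
    [[-0.1454, 0.0996, 0.0064], -0.0526],
    [[-0.1817, 0.1246, 0.008], -0.0658],
  ],
)

```text
clock: 2.45
tool_pos: [0.4364, -0.1694, 0.2733]
orientation: [-180.0, 0.0, -144.9]
force: [0.6, -0.6, -0.9]
opening: 0.0313
gripper_force: 0.0
```

>>> send_rows(
  deltas=[
    [[-0.0387, 0.021, 0.0016], -0.0132],
    [[-0.0774, 0.0421, 0.0032], -0.0263],
    [[-0.1162, 0.0631, 0.0048], -0.0395],
    [[-0.1549, 0.0841, 0.0064], -0.0526],
    [[-0.1936, 0.1051, 0.008], -0.0658],
  ],
)

```text
clock: 2.87
tool_pos: [0.515, -0.0114, 0.2669]
orientation: [-180.0, 0.0, -138.9]
force: [0.3, -0.6, 0.0]
opening: 0.0313
gripper_force: 0.0
```

>>> send_rows(
  deltas=[
    [[-0.0407, 0.0169, 0.0016], -0.0132],
    [[-0.0814, 0.0338, 0.0032], -0.0263],
    [[-0.122, 0.0508, 0.0048], -0.0395],
    [[-0.1627, 0.0677, 0.0064], -0.0526],
    [[-0.2034, 0.0846, 0.008], -0.0658],
  ],
)

```text
clock: 3.28
tool_pos: [0.5935, 0.1463, 0.2603]
orientation: [-180.0, 0.0, -133.0]
force: [-0.3, -0.1, 0.9]
opening: 0.0313
gripper_force: 0.0
```

>>> send_rows(
  deltas=[
    [[0, 0, 0], 0],
    [[0, 0, 0], 0],
    [[0, 0, 0], 0],
    [[0, 0, 0], 0],
    [[0, 0, 0], 0],
  ],
)

```text
clock: 3.7
tool_pos: [0.5926, 0.1436, 0.2606]
orientation: [-180.0, 0.0, -133.2]
force: [0.2, 0.0, 0.9]
opening: 0.0314
gripper_force: 0.0
```

Run:
```python
from plant import ctrl
from plan import *
import cv2
o=ctrl.get_obs(); print(here(o),o["qvel"].round(2))
s=ctrl.snapshot("scene"); cv2.imwrite("pics/s1.png",cv2.resize(s["color"][40:260,220:440,::-1],None,fx=2.7,fy=2.7))
o=ctrl.get_obs(); print(here(o),o["qvel"].round(2))
```

```text
[   0.59263623    0.1436244     0.26057224 -133.15639436] [-0.13 -0.09  0.13 -0.03  0.08 -0.09]
[   0.59272176    0.14361974    0.26066233 -133.16117676] [ 0.04  0.    0.08 -0.05 -0.03 -0.01]
```

View pics/s1.png

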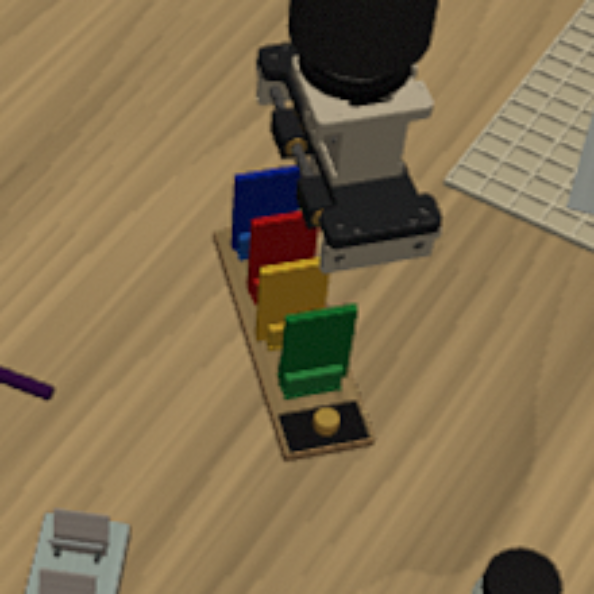

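Run:
```python
from plant import ctrl
from plan import *
go(here(ctrl.get_obs()),on(DRY,-.081,-.0019,.122),1)
```

```text
[[[-0.0002,0.0001,0.0173],-0.0001],[[-0.0006,0.0002,0.0607],-0.0002],[[-0.0012,0.0004,0.1127],-0.0004],[[-0.0016,0.0006,0.156],-0.0006],[[-0.0018,0.0007,0.1733],-0.0007]] [ 5.933e-01  1.450e-01  1.220e-01 -1.331e+02]
```

>>> send_rows(
  deltas=[
    [[-0.001, 0.0004, 0.0173], 0],
    [[-0.0018, 0.0007, 0.0607], 0],
    [[-0.0018, 0.0007, 0.1127], 0],
    [[-0.0018, 0.0007, 0.156], 0],
    [[-0.0018, 0.0007, 0.1733], 0],
  ],
)

```text
clock: 4.17
tool_pos: [0.591, 0.1441, 0.1171]
orientation: [179.9, -0.3, -133.2]
force: [-0.3, 0.1, 0.6]
opening: 0.0316
gripper_force: 0.0
```

>>> send_rows(
  deltas=[
    [[0, 0, 0], 0],
    [[0, 0, 0], 0],
    [[0, 0, 0], 0],
    [[0, 0, 0], 0],
    [[0, 0, 0], 0],
  ],
  gripper=0,
)

```text
clock: 4.58
tool_pos: [0.5945, 0.1464, 0.1236]
orientation: [-179.9, 0.2, -133.1]
force: [-0.3, -0.3, 3.7]
opening: 0.0083
gripper_force: 30.0
```

>>> send_rows(
  deltas=[
    [[0, 0, 0], 0],
    [[0, 0, 0], 0],
    [[0, 0, 0], 0],
    [[0, 0, 0], 0],
    [[0, 0, 0], 0],
  ],
)

```text
clock: 5.0
tool_pos: [0.5945, 0.1464, 0.1236]
orientation: [-179.9, 0.2, -133.1]
force: [-0.4, 0.2, 6.9]
opening: 0.0076
gripper_force: 30.0
```

>>> send_rows(
  deltas=[
    [[0, 0, -0.005], 0],
    [[0, 0, -0.025], 0],
    [[0, 0, -0.065], 0],
    [[0, 0, -0.105], 0],
    [[0, 0, -0.135], 0],
  ],
)

```text
clock: 5.42
tool_pos: [0.5938, 0.1461, 0.2325]
orientation: [-180.0, 0.1, -133.1]
force: [1.1, 0.3, 0.7]
opening: 0.0079
gripper_force: 30.0
```

>>> send_rows(
  deltas=[
    [[0, 0, -0.02], 0],
    [[0, 0, -0.032], 0],
    [[0, 0, -0.036], 0],
    [[0, 0, -0.036], 0],
    [[0, 0, -0.036], 0],
  ],
)

```text
clock: 5.83
tool_pos: [0.593, 0.1458, 0.2572]
orientation: [179.9, -0.1, -133.1]
force: [0.7, -0.3, -0.7]
opening: 0.0077
gripper_force: 30.0
```

Run:
```python
from plant import ctrl
from plan import *
c=go(here(ctrl.get_obs()),on(CLIP,-.081,-.0018,.21),3,(.15,.38,.62,.85,1))
```

```text
[[[0.0178,-0.0171,0.0029],0.012],[[0.045,-0.0433,0.0075],0.0305],[[0.0735,-0.0706,0.0122],0.0498],[[0.1008,-0.0968,0.0167],0.0683],[[0.1185,-0.1139,0.0197],0.0803]] [ 5.947000e-01  1.430000e-02  2.414000e-01 -1.403434e+02]
[[[0.0155,-0.0192,0.0029],0.012],[[0.0392,-0.0486,0.0075],0.0305],[[0.064,-0.0793,0.0122],0.0498],[[0.0878,-0.1087,0.0167],0.0683],[[0.1033,-0.1279,0.0197],0.0803]] [ 5.964000e-01 -1.172000e-01  2.257000e-01 -1.475717e+02]
[[[0.013,-0.021,0.0029],0.012],[[0.0328,-0.0532,0.0075],0.0305],[[0.0535,-0.0867,0.0122],0.0498],[[0.0734,-0.1189,0.0167],0.0683],[[0.0863,-0.1399,0.0197],0.0803]] [   0.5981   -0.2487    0.21   -154.8   ]
```

>>> send_rows(
  deltas=[
    [[0.0178, -0.0171, 0.0029], 0.012],
    [[0.045, -0.0433, 0.0075], 0.0305],
    [[0.0735, -0.0706, 0.0122], 0.0498],
    [[0.1008, -0.0968, 0.0167], 0.0683],
    [[0.1185, -0.1139, 0.0197], 0.0803],
  ],
)

```text
clock: 6.25
tool_pos: [0.5941, 0.0122, 0.2404]
orientation: [179.9, -0.2, -140.5]
force: [-0.6, 0.5, -0.7]
opening: 0.0078
gripper_force: 30.0
```

>>> send_rows(
  deltas=[
    [[0.0155, -0.0192, 0.0029], 0.012],
    [[0.0392, -0.0486, 0.0075], 0.0305],
    [[0.064, -0.0793, 0.0122], 0.0498],
    [[0.0878, -0.1087, 0.0167], 0.0683],
    [[0.1033, -0.1279, 0.0197], 0.0803],
  ],
)

```text
clock: 6.67
tool_pos: [0.5959, -0.1193, 0.2245]
orientation: [179.9, -0.2, -147.7]
force: [0.7, 0.3, -1.4]
opening: 0.0078
gripper_force: 30.0
```

>>> send_rows(
  deltas=[
    [[0.013, -0.021, 0.0029], 0.012],
    [[0.0328, -0.0532, 0.0075], 0.0305],
    [[0.0535, -0.0867, 0.0122], 0.0498],
    [[0.0734, -0.1189, 0.0167], 0.0683],
    [[0.0863, -0.1399, 0.0197], 0.0803],
  ],
)

```text
clock: 7.08
tool_pos: [0.5977, -0.2507, 0.2085]
orientation: [179.9, -0.2, -154.9]
force: [0.3, 0.9, -0.4]
opening: 0.0076
gripper_force: 30.0
```

>>> send_rows(
  deltas=[
    [[0, 0, 0], 0],
    [[0, 0, 0], 0],
    [[0, 0, 0], 0],
    [[0, 0, 0], 0],
    [[0, 0, 0], 0],
  ],
)

```text
clock: 7.5
tool_pos: [0.5989, -0.2476, 0.2109]
orientation: [180.0, -0.0, -154.7]
force: [0.2, 0.1, -0.4]
opening: 0.0078
gripper_force: 30.0
```

```bash
cat > tilefit.py <<'E'
import sys
from plant import ctrl
from plan import *
from sil import hue,box,K,g
from h import *
from scipy.optimize import minimize
c=sys.argv[1]
o=ctrl.get_obs(); h=here(o); print("tcp",h.round(4),o["orientation"].round(2),o["force"].round(1))
S={n:ctrl.snapshot(n) for n in("scene","top")}
def run(n):  # report the held tile in view n
    s=S[n]; P=world((h[0],h[1],np.radians(h[3])),box(-30,30,-4,4,0,90)-[0,0,0.107]+[0,0,h[2]])
    q=proj(s,P); x0,y0=np.maximum(q.min(0)-18,0).astype(int); x1,y1=(q.max(0)+18).astype(int)
    im=s["color"][y0:y1,x0:x1]; hs=cv2.cvtColor(im,cv2.COLOR_RGB2HSV); lo,hi=hue[c]
    m=(hs[...,1]>(150))&(((hs[...,0]>=lo)&(hs[...,0]<=hi))|((c=="red")&(hs[...,0]>172)))
    return (x0,y0,x1,y1),m.astype(np.float32)
D={n:run(n) for n in S}
def rend(n,p):  # p: offset along tool x (m), tilt in tool xz (rad), drop
    (x0,y0,x1,y1),_=D[n]
    B=box(-30,30,-4,4,0,90); B=np.c_[B[:,0]*np.cos(p[1])-(B[:,2]-.06)*np.sin(p[1])+p[0],B[:,1]+p[3],B[:,0]*np.sin(p[1])+(B[:,2]-.06)*np.cos(p[1])+h[2]-.047+p[2]]
    q=(proj(S[n],world((h[0],h[1],np.radians(h[3])),B))-[x0,y0]+.5)*K-.5
    lab=np.zeros(((y1-y0)*K,(x1-x0)*K),np.uint8); cv2.fillConvexPoly(lab,cv2.convexHull((q*16).round().astype(np.int32)),1,shift=4)
    return cv2.resize(lab.astype(np.float32),(x1-x0,y1-y0),interpolation=cv2.INTER_AREA)
# only the scene view shows the face; below the fingers it is unobstructed
for v in (("scene",),("scene","top")):
    f=lambda p:sum(((g(rend(n,p))-g(D[n][1]))**2).sum() for n in v)
    r=minimize(f,np.zeros(4),method="Nelder-Mead",options=dict(initial_simplex=np.vstack([np.zeros(4)]+[d for d in np.diag([.005,.05,.005,.004])])))
    print(v,round(r.fun,1),round(f(np.zeros(4)),1),"dx %.1f tilt %.1f dz %.1f dy %.1f mm"%(r.x[0]*1e3,np.degrees(r.x[1]),r.x[2]*1e3,r.x[3]*1e3))
if len(sys.argv)>2:
    out=[]
    for n in S:
        (x0,y0,x1,y1),m=D[n]; im=cv2.resize(S[n]["color"][y0:y1,x0:x1,::-1],None,fx=5,fy=5,interpolation=cv2.INTER_CUBIC)
        for src,col in((rend(n,r.x),(255,255,255)),(m,(255,0,255))):
            ct=cv2.findContours((cv2.resize(src,None,fx=5,fy=5)>.5).astype(np.uint8),0,2)[0]; cv2.drawContours(im,ct,-1,col,1)
        out.append(cv2.copyMakeBorder(im,0,max(0,550-im.shape[0]),0,0,0)[:550,:395])
    cv2.imwrite("pics/"+sys.argv[2],np.hstack(out))
E
python3 tilefit.py green t1.png
```

```text
tcp [   0.5989   -0.2476    0.2109 -154.7052] [ 1.7999e+02 -1.0000e-02 -1.5471e+02] [ 0.2  0.1 -0.4]
('scene',) 39.6 803.6 dx -36.4 tilt -76.0 dz -920.5 dy -332.8 mm
('scene', 'top') 40.2 1816.6 dx -15.6 tilt 80.2 dz -451.6 dy 22.8 mm
```

View pics/t1.png

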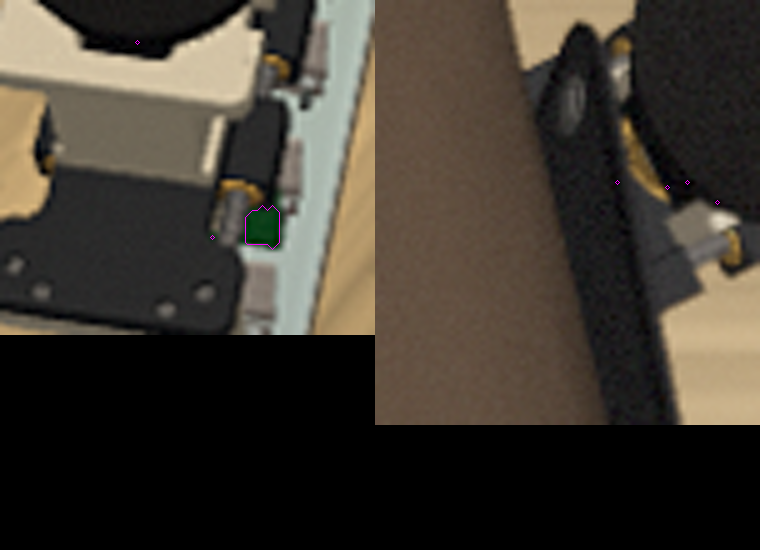

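```bash
cat >> tilefit.py <<'E'
(x0,y0,x1,y1),m=D["scene"]; nn,l,st,_=cv2.connectedComponentsWithStats(m.astype(np.uint8)); i=1+st[1:,4].argmax(); print("blob x",x0+st[i,0],x0+st[i,0]+st[i,2],"y",y0+st[i,1],y0+st[i,1]+st[i,3])
for dx in(-.002,0,.002,.004):
    B=np.array([[sx*.03+dx,sy*.004,h[2]-.107] for sx in(-1,1) for sy in(-1,1)]); print(dx,proj(S["scene"],world((h[0],h[1],np.radians(h[3])),B)).round(1).tolist())
E
python3 tilefit.py green | tail -5
```

```text
blob x 238 246 y 290 299
-0.002 [[248.9, 295.0], [248.0, 299.1], [216.8, 290.4], [215.8, 294.4]]
0 [[247.8, 294.9], [247.0, 298.9], [215.8, 290.3], [214.8, 294.2]]
0.002 [[246.7, 294.7], [245.9, 298.7], [214.7, 290.1], [213.7, 294.1]]
0.004 [[245.7, 294.6], [244.8, 298.6], [213.6, 290.0], [212.6, 293.9]]
```

>>> send_rows(
  deltas=[
    [[0.0008, -0.0004, 0.01], 0],
    [[0.0015, -0.0008, 0.025], 0],
    [[0.0015, -0.0008, 0.045], 0],
    [[0.0015, -0.0008, 0.058], 0],
    [[0.0015, -0.0008, 0.0636], 0],
  ],
)

```text
clock: 8.12
tool_pos: [0.5967, -0.2493, 0.1572]
orientation: [179.9, -0.2, -154.8]
force: [0.1, -0.7, -1.7]
opening: 0.0083
gripper_force: 30.0
```

>>> send_rows(
  deltas=[
    [[0, 0, 0], 0],
    [[0, 0, 0], 0],
    [[0, 0, 0], 0],
    [[0, 0, 0], 0],
    [[0, 0, 0], 0],
  ],
)

```text
clock: 8.53
tool_pos: [0.5983, -0.2496, 0.1609]
orientation: [-180.0, 0.1, -154.8]
force: [0.6, 0.2, -1.0]
opening: 0.0077
gripper_force: 30.0
```

>>> send_rows(
  deltas=[
    [[0, 0.001, 0.004], 0],
    [[0, 0.001, 0.009], 0],
    [[0, 0.001, 0.014], 0],
    [[0, 0.001, 0.019], 0],
    [[0, 0.001, 0.023], 0],
  ],
)

```text
clock: 8.95
tool_pos: [0.5978, -0.2491, 0.1414]
orientation: [-180.0, -0.0, -154.8]
force: [0.3, -3.3, 3.0]
opening: 0.0081
gripper_force: 30.0
```

>>> send_rows(
  deltas=[
    [[0, 0, 0.004], 0],
    [[0, 0, 0.008], 0],
    [[0, 0, 0.012], 0],
    [[0, 0, 0.015], 0],
    [[0, 0, 0.017], 0],
  ],
)

```text
clock: 9.37
tool_pos: [0.5978, -0.2489, 0.1279]
orientation: [-180.0, 0.0, -154.8]
force: [-0.2, -0.4, 1.9]
opening: 0.008
gripper_force: 30.0
```

>>> send_rows(
  deltas=[
    [[0, 0, 0.001], 0],
    [[0, 0, 0.002], 0],
    [[0, 0, 0.002], 0],
    [[0, 0, 0.002], 0],
    [[0, 0, 0.002], 0],
  ],
)

```text
clock: 9.78
tool_pos: [0.5977, -0.2489, 0.1276]
orientation: [-180.0, 0.0, -154.8]
force: [-3.0, 1.3, 9.5]
opening: 0.0078
gripper_force: 30.0
```

>>> send_rows(
  deltas=[
    [[0, 0, 0.001], 0],
    [[0, 0, 0.002], 0],
    [[0, 0, 0.002], 0],
    [[0, 0, 0.002], 0],
    [[0, 0, 0.002], 0],
  ],
)

```text
clock: 10.2
tool_pos: [0.5977, -0.2489, 0.1275]
orientation: [-179.9, 0.0, -154.7]
force: [-6.9, 3.0, 20.0]
opening: 0.0078
gripper_force: 30.0
```

>>> send_rows(
  deltas=[
    [[0, 0, -0.002], 0],
    [[0, 0, -0.004], 0],
    [[0, 0, -0.004], 0],
    [[0, 0, -0.004], 0],
    [[0, 0, -0.004], 0],
  ],
)

```text
clock: 10.62
tool_pos: [0.5976, -0.2489, 0.128]
orientation: [180.0, -0.0, -154.8]
force: [0.7, -1.0, 1.5]
opening: 0.0079
gripper_force: 30.0
```

>>> send_rows(
  deltas=[
    [[0, 0, 0], 0],
    [[0, 0, 0], 0],
    [[0, 0, 0], 0],
    [[0, 0, 0], 0],
    [[0, 0, 0], 0],
  ],
  gripper=0.36,
)

```text
clock: 11.03
tool_pos: [0.5975, -0.2488, 0.128]
orientation: [180.0, -0.0, -154.8]
force: [-1.1, -0.1, -1.0]
opening: 0.0303
gripper_force: 0.0
```

>>> send_rows(
  deltas=[
    [[0, 0, -0.005], 0],
    [[0, 0, -0.025], 0],
    [[0, 0, -0.065], 0],
    [[0, 0, -0.11], 0],
    [[0, 0, -0.15], 0],
  ],
)

```text
clock: 11.45
tool_pos: [0.5975, -0.2489, 0.2502]
orientation: [-180.0, -0.0, -154.8]
force: [0.8, 0.1, 0.9]
opening: 0.0317
gripper_force: 0.0
```

Run:
```python
from plant import ctrl
from plan import *
h=here(ctrl.get_obs()); print(h)
go(h,on(DRY,-.027,.0045,.25),3,(.15,.38,.62,.85,1))
```

```text
[   0.59750059   -0.248925      0.25022301 -154.76369632]
[[[-0.0086,0.0254,0.0],-0.012],[[-0.0219,0.0643,0.0],-0.0305],[[-0.0357,0.1049,0.0001],-0.0497],[[-0.049,0.1438,0.0001],-0.0682],[[-0.0576,0.1692,0.0001],-0.0802]] [ 5.815000e-01 -1.069000e-01  2.501000e-01 -1.475425e+02]
[[[-0.0118,0.0241,0.0],-0.012],[[-0.0298,0.061,0.0],-0.0305],[[-0.0486,0.0995,0.0001],-0.0497],[[-0.0667,0.1365,0.0001],-0.0682],[[-0.0784,0.1606,0.0001],-0.0802]] [ 5.655000e-01  3.520000e-02  2.501000e-01 -1.403212e+02]
[[[-0.0147,0.0224,0.0],-0.012],[[-0.0372,0.0568,0.0],-0.0305],[[-0.0608,0.0926,0.0001],-0.0497],[[-0.0833,0.127,0.0001],-0.0682],[[-0.098,0.1494,0.0001],-0.0802]] [   0.5495    0.1773    0.25   -133.1   ]
```

>>> send_rows(
  deltas=[
    [[-0.0086, 0.0254, 0], -0.012],
    [[-0.0219, 0.0643, 0], -0.0305],
    [[-0.0357, 0.1049, 0], -0.0497],
    [[-0.049, 0.1438, 0], -0.0682],
    [[-0.0576, 0.1692, 0], -0.0802],
  ],
)

```text
clock: 11.87
tool_pos: [0.5811, -0.1045, 0.2488]
orientation: [-180.0, 0.0, -147.4]
force: [-0.4, 0.3, -0.6]
opening: 0.0313
gripper_force: 0.0
```

>>> send_rows(
  deltas=[
    [[-0.0118, 0.0241, 0], -0.012],
    [[-0.0298, 0.061, 0], -0.0305],
    [[-0.0486, 0.0995, 0], -0.0497],
    [[-0.0667, 0.1365, 0], -0.0682],
    [[-0.0784, 0.1606, 0], -0.0802],
  ],
)

```text
clock: 12.28
tool_pos: [0.5652, 0.0377, 0.2487]
orientation: [-180.0, 0.1, -140.2]
force: [0.3, -0.5, 0.6]
opening: 0.0314
gripper_force: 0.0
```

>>> send_rows(
  deltas=[
    [[-0.0147, 0.0224, 0], -0.012],
    [[-0.0372, 0.0568, 0], -0.0305],
    [[-0.0608, 0.0926, 0], -0.0497],
    [[-0.0833, 0.127, 0], -0.0682],
    [[-0.098, 0.1494, 0], -0.0802],
  ],
)

```text
clock: 12.7
tool_pos: [0.5493, 0.1799, 0.2487]
orientation: [-180.0, 0.1, -133.0]
force: [-0.2, -0.5, -0.3]
opening: 0.0314
gripper_force: 0.0
```

>>> send_rows(
  deltas=[
    [[0, 0, 0], 0],
    [[0, 0, 0], 0],
    [[0, 0, 0], 0],
    [[0, 0, 0], 0],
    [[0, 0, 0], 0],
  ],
)

```text
clock: 13.12
tool_pos: [0.5498, 0.1765, 0.2483]
orientation: [180.0, 0.0, -133.2]
force: [0.1, 0.3, 0.2]
opening: 0.0321
gripper_force: 0.0
```

```bash
cat > chk.py <<'E'
import sys
from plant import ctrl
from plan import *
from sil import hue,box,K,g
from h import *
from scipy.optimize import minimize
S={n:ctrl.snapshot(n) for n in("scene","top")}; ims=[]
pose=(CLIP[0],CLIP[1],np.radians(CLIP[2]))
for c,X in [("green",-81),("yellow",-27),("red",27),("blue",81)][:int(sys.argv[1])]:
    D={}
    for n in S:
        q=proj(S[n],world(pose,box(X-4,X+4,-30,30,20,110))); x0,y0=(q.min(0)-8).astype(int); x1,y1=(q.max(0)+9).astype(int)
        hs=cv2.cvtColor(S[n]["color"][y0:y1,x0:x1],cv2.COLOR_RGB2HSV); lo,hi=hue[c]
        D[n]=(x0,y0,x1,y1),((hs[...,1]>150)&(((hs[...,0]>=lo)&(hs[...,0]<=hi))|((c=="red")&(hs[...,0]>172)))).astype(np.float32)
    def rend(n,p):  # dx, dy, dz, yaw
        (x0,y0,x1,y1),_=D[n]; lab=np.zeros(((y1-y0)*K,(x1-x0)*K),np.uint8)
        def poly(b,v):
            q=(proj(S[n],world(pose,b))-[x0,y0]+.5)*K-.5; cv2.fillConvexPoly(lab,cv2.convexHull((q*16).round().astype(np.int32)),v,shift=4)
        B=world((p[0],p[1],p[3]),box(-4,4,-30,30,20,110)+[0,0,p[2]]); poly(B+[X/1e3,0,0],1)
        poly(box(X-12.5,X-12,-22,22,30,51),0)   # knob-side jaw in front
        return cv2.resize(lab.astype(np.float32),(x1-x0,y1-y0),interpolation=cv2.INTER_AREA)
    f=lambda p:sum(((g(rend(n,p))-g(D[n][1]))**2).sum() for n in S)
    r=minimize(f,np.zeros(4),method="Nelder-Mead",options=dict(initial_simplex=np.vstack([np.zeros(4),np.diag([.004,.004,.004,.05])])))
    print(c,"cost %.0f"%r.fun,"dx %.1f dy %.1f dz %.1f mm yaw %.1f"%(*r.x[:3]*1e3,np.degrees(r.x[3])))
if len(sys.argv)>2:
    a=cv2.resize(S["scene"]["color"][220:350,200:300,::-1],None,fx=4,fy=4,interpolation=cv2.INTER_CUBIC)
    b=cv2.resize(S["top"]["color"][140:270,300:400,::-1] if 0 else S["top"]["color"][130:260,320:420,::-1],None,fx=4,fy=4,interpolation=cv2.INTER_CUBIC)
    cv2.imwrite("pics/"+sys.argv[2],np.hstack([a,b]))
E
python3 chk.py 1 k1.png
python3 - <<'E'
from plant import ctrl
from plan import *
h=here(ctrl.get_obs()); print(h)
go(h,on(DRY,-.027,.0045,.122),1)
E
```

```text
green cost 147 dx -2.3 dy 0.1 dz 0.2 mm yaw -0.3
[   0.54985933    0.17655173    0.24825532 -133.19916124]
[[[0.0,0.0001,0.0158],-0.0001],[[-0.0001,0.0003,0.0552],-0.0004],[[-0.0002,0.0006,0.1026],-0.0007],[[-0.0003,0.0008,0.142],-0.001],[[-0.0004,0.0009,0.1578],-0.0011]] [ 5.495e-01  1.773e-01  1.220e-01 -1.331e+02]
```

View pics/k1.png

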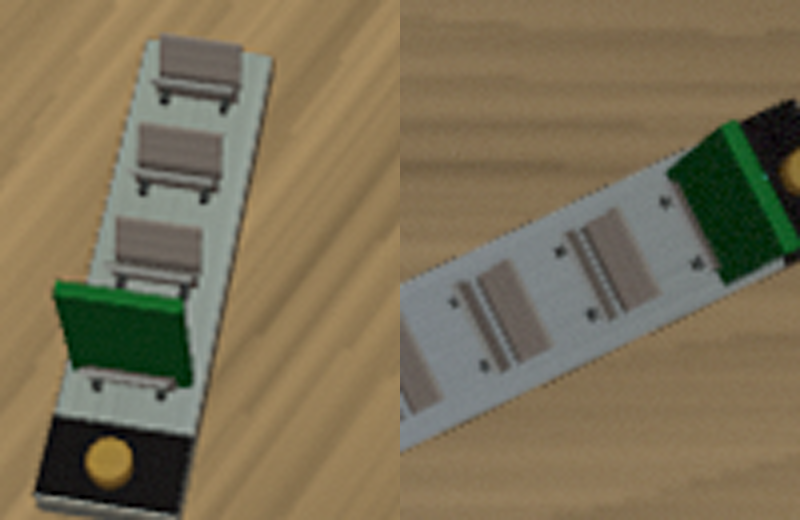

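>>> send_rows(
  deltas=[
    [[0, 0.0009, 0.0158], 0],
    [[0, 0.0009, 0.0552], 0],
    [[0, 0.0009, 0.1026], 0],
    [[0, 0.0009, 0.142], 0],
    [[0, 0.0009, 0.1578], 0],
  ],
)

```text
clock: 13.63
tool_pos: [0.5473, 0.1761, 0.1177]
orientation: [179.9, -0.3, -133.2]
force: [-0.4, -0.8, 0.2]
opening: 0.0316
gripper_force: 0.0
```

>>> send_rows(
  deltas=[
    [[0, 0, 0], 0],
    [[0, 0, 0], 0],
    [[0, 0, 0], 0],
    [[0, 0, 0], 0],
    [[0, 0, 0], 0],
  ],
)

```text
clock: 14.05
tool_pos: [0.5499, 0.1783, 0.1235]
orientation: [-180.0, 0.2, -133.1]
force: [0.2, 0.4, -0.5]
opening: 0.032
gripper_force: 0.0
```

>>> send_rows(
  deltas=[
    [[0, 0, 0], 0],
    [[0, 0, 0], 0],
    [[0, 0, 0], 0],
    [[0, 0, 0], 0],
    [[0, 0, 0], 0],
  ],
  gripper=0,
)

```text
clock: 14.47
tool_pos: [0.5492, 0.1779, 0.1221]
orientation: [-180.0, 0.0, -133.1]
force: [-1.5, -0.1, 1.1]
opening: 0.0081
gripper_force: 30.0
```

>>> send_rows(
  deltas=[
    [[0, 0, 0], 0],
    [[0, 0, 0], 0],
    [[0, 0, 0], 0],
    [[0, 0, 0], 0],
    [[0, 0, 0], 0],
  ],
)

```text
clock: 14.88
tool_pos: [0.5493, 0.1779, 0.1221]
orientation: [-180.0, 0.0, -133.1]
force: [-1.7, -0.0, 4.2]
opening: 0.0078
gripper_force: 30.0
```

>>> send_rows(
  deltas=[
    [[0, 0, -0.005], 0],
    [[0, 0, -0.025], 0],
    [[0, 0, -0.065], 0],
    [[0, 0, -0.105], 0],
    [[0, 0, -0.135], 0],
  ],
)

```text
clock: 15.3
tool_pos: [0.5495, 0.1778, 0.2321]
orientation: [-180.0, 0.0, -133.1]
force: [0.5, -0.6, -0.8]
opening: 0.008
gripper_force: 30.0
```

>>> send_rows(
  deltas=[
    [[0, 0, -0.02], 0],
    [[0, 0, -0.032], 0],
    [[0, 0, -0.036], 0],
    [[0, 0, -0.036], 0],
    [[0, 0, -0.036], 0],
  ],
)

```text
clock: 15.72
tool_pos: [0.5487, 0.1776, 0.2574]
orientation: [180.0, -0.1, -133.1]
force: [-0.1, -0.2, -2.0]
opening: 0.0078
gripper_force: 30.0
```

Run:
```python
from plant import ctrl
from plan import *
h=here(ctrl.get_obs()); print(h)
go(h,on(CLIP,-.027,0,.23),3,(.15,.38,.62,.85,1))
```

```text
[   0.54868552    0.17760306    0.25740074 -133.14285036]
[[[0.0162,-0.0173,0.0017],0.012],[[0.041,-0.0438,0.0043],0.0305],[[0.0669,-0.0715,0.0071],0.0497],[[0.0917,-0.098,0.0097],0.0682],[[0.1079,-0.1153,0.0114],0.0802]] [ 5.570000e-01  5.150000e-02  2.483000e-01 -1.403619e+02]
[[[0.0139,-0.0192,0.0017],0.012],[[0.0352,-0.0486,0.0043],0.0305],[[0.0574,-0.0793,0.0071],0.0497],[[0.0787,-0.1088,0.0097],0.0682],[[0.0926,-0.128,0.0114],0.0802]] [ 5.65200e-01 -7.46000e-02  2.39100e-01 -1.47581e+02]
[[[0.0114,-0.0208,0.0017],0.012],[[0.0288,-0.0527,0.0043],0.0305],[[0.047,-0.0859,0.0071],0.0497],[[0.0644,-0.1178,0.0097],0.0682],[[0.0758,-0.1386,0.0114],0.0802]] [   0.5735   -0.2006    0.23   -154.8   ]
```

>>> send_rows(
  deltas=[
    [[0.0162, -0.0173, 0.0017], 0.012],
    [[0.041, -0.0438, 0.0043], 0.0305],
    [[0.0669, -0.0715, 0.0071], 0.0497],
    [[0.0917, -0.098, 0.0097], 0.0682],
    [[0.1079, -0.1153, 0.0114], 0.0802],
  ],
)

```text
clock: 16.13
tool_pos: [0.5565, 0.0496, 0.2476]
orientation: [179.9, -0.2, -140.5]
force: [-0.5, -0.2, -1.2]
opening: 0.0079
gripper_force: 30.0
```

>>> send_rows(
  deltas=[
    [[0.0139, -0.0192, 0.0017], 0.012],
    [[0.0352, -0.0486, 0.0043], 0.0305],
    [[0.0574, -0.0793, 0.0071], 0.0497],
    [[0.0787, -0.1088, 0.0097], 0.0682],
    [[0.0926, -0.128, 0.0114], 0.0802],
  ],
)

```text
clock: 16.55
tool_pos: [0.5649, -0.0765, 0.2384]
orientation: [179.9, -0.2, -147.7]
force: [-0.1, 0.5, -1.4]
opening: 0.0078
gripper_force: 30.0
```

>>> send_rows(
  deltas=[
    [[0.0114, -0.0208, 0.0017], 0.012],
    [[0.0288, -0.0527, 0.0043], 0.0305],
    [[0.047, -0.0859, 0.0071], 0.0497],
    [[0.0644, -0.1178, 0.0097], 0.0682],
    [[0.0758, -0.1386, 0.0114], 0.0802],
  ],
)

```text
clock: 16.97
tool_pos: [0.5733, -0.2026, 0.2291]
orientation: [179.9, -0.2, -154.9]
force: [0.4, 1.0, -1.2]
opening: 0.0079
gripper_force: 30.0
```

>>> send_rows(
  deltas=[
    [[0, 0, 0], 0],
    [[0, 0, 0], 0],
    [[0, 0, 0], 0],
    [[0, 0, 0], 0],
    [[0, 0, 0], 0],
  ],
)

```text
clock: 17.38
tool_pos: [0.5741, -0.1996, 0.2311]
orientation: [180.0, -0.0, -154.7]
force: [0.1, -0.2, -0.8]
opening: 0.0078
gripper_force: 30.0
```

Run:
```python
from plant import ctrl
from plan import *
h=here(ctrl.get_obs()); print(h)
go(h,on(CLIP,-.027,0,.16),1,(.15,.38,.62,.85,1))
```

```text
[   0.57414072   -0.19957087    0.23110745 -154.71237096]
[[[0.0002,-0.0001,0.0133],0.0001],[[0.0005,-0.0003,0.0338],0.0004],[[0.0008,-0.0005,0.0551],0.0006],[[0.0011,-0.0007,0.0756],0.0008],[[0.0013,-0.0009,0.0889],0.001]] [   0.5735   -0.2006    0.16   -154.8   ]
```

>>> send_rows(
  deltas=[
    [[0.0007, -0.0005, 0.0133], 0],
    [[0.0013, -0.0009, 0.0338], 0],
    [[0.0013, -0.0009, 0.0551], 0.001],
    [[0.0013, -0.0009, 0.0756], 0.001],
    [[0.0013, -0.0009, 0.0889], 0.001],
  ],
)

```text
clock: 17.8
tool_pos: [0.5726, -0.2009, 0.158]
orientation: [179.9, -0.1, -154.8]
force: [-0.2, -0.4, -1.2]
opening: 0.008
gripper_force: 30.0
```

>>> send_rows(
  deltas=[
    [[0, 0, 0], 0],
    [[0, 0, 0], 0],
    [[0, 0, 0], 0],
    [[0, 0, 0], 0],
    [[0, 0, 0], 0],
  ],
)

```text
clock: 18.22
tool_pos: [0.574, -0.2015, 0.1613]
orientation: [-179.9, 0.1, -154.9]
force: [-0.7, 0.1, -1.0]
opening: 0.008
gripper_force: 30.0
```

>>> send_rows(
  deltas=[
    [[0, 0, 0.004], 0],
    [[0, 0, 0.009], 0],
    [[0, 0, 0.014], 0],
    [[0, 0, 0.019], 0],
    [[0, 0, 0.023], 0],
  ],
)

```text
clock: 18.63
tool_pos: [0.5733, -0.2015, 0.1411]
orientation: [180.0, -0.0, -154.9]
force: [-1.0, 0.4, -1.1]
opening: 0.0081
gripper_force: 30.0
```

>>> send_rows(
  deltas=[
    [[0, 0, 0.004], 0],
    [[0, 0, 0.008], 0],
    [[0, 0, 0.012], 0],
    [[0, 0, 0.015], 0],
    [[0, 0, 0.018], 0],
  ],
)

```text
clock: 19.05
tool_pos: [0.5739, -0.2015, 0.1275]
orientation: [-180.0, 0.0, -154.9]
force: [0.2, -0.0, 3.0]
opening: 0.0077
gripper_force: 30.0
```

>>> send_rows(
  deltas=[
    [[0, 0, 0.001], 0],
    [[0, 0, 0.002], 0],
    [[0, 0, 0.003], 0],
    [[0, 0, 0.003], 0],
    [[0, 0, 0.003], 0],
  ],
)

```text
clock: 19.47
tool_pos: [0.5737, -0.2015, 0.1261]
orientation: [-180.0, 0.0, -154.8]
force: [-2.5, 1.6, 10.6]
opening: 0.0078
gripper_force: 30.0
```

>>> send_rows(
  deltas=[
    [[0, 0, 0.001], 0],
    [[0, 0, 0.002], 0],
    [[0, 0, 0.002], 0],
    [[0, 0, 0.002], 0],
    [[0, 0, 0.002], 0],
  ],
)

```text
clock: 19.88
tool_pos: [0.5737, -0.2015, 0.1261]
orientation: [-179.9, 0.1, -154.8]
force: [-6.9, 3.5, 23.0]
opening: 0.0078
gripper_force: 30.0
```

>>> send_rows(
  deltas=[
    [[0, 0, -0.002], 0],
    [[0, 0, -0.004], 0],
    [[0, 0, -0.004], 0],
    [[0, 0, -0.004], 0],
    [[0, 0, -0.004], 0],
  ],
)

```text
clock: 20.3
tool_pos: [0.5735, -0.2016, 0.1265]
orientation: [180.0, -0.0, -154.9]
force: [-0.2, 0.6, 2.0]
opening: 0.0077
gripper_force: 30.0
```

>>> send_rows(
  deltas=[
    [[0, 0, 0], 0],
    [[0, 0, 0], 0],
    [[0, 0, 0], 0],
    [[0, 0, 0], 0],
    [[0, 0, 0], 0],
  ],
  gripper=0.36,
)

```text
clock: 20.72
tool_pos: [0.5734, -0.2015, 0.1265]
orientation: [180.0, -0.0, -154.9]
force: [0.6, 0.6, -0.3]
opening: 0.0307
gripper_force: 0.0
```

>>> send_rows(
  deltas=[
    [[0, 0, -0.005], 0],
    [[0, 0, -0.025], 0],
    [[0, 0, -0.065], 0],
    [[0, 0, -0.11], 0],
    [[0, 0, -0.15], 0],
  ],
)

```text
clock: 21.13
tool_pos: [0.5734, -0.2016, 0.2487]
orientation: [-180.0, -0.0, -154.9]
force: [1.0, -0.7, 0.8]
opening: 0.0313
gripper_force: 0.0
```

Run:
```python
from plant import ctrl
from plan import *
h=here(ctrl.get_obs()); print(h)
go(h,on(DRY,.027,-.0015,.25),3,(.15,.38,.62,.85,1))
```

```text
[   0.57338557   -0.20162928    0.24869755 -154.85748834]
[[[-0.0078,0.0253,-0.0001],-0.0121],[[-0.0198,0.0642,-0.0002],-0.0306],[[-0.0323,0.1048,-0.0003],-0.05],[[-0.0443,0.1436,-0.0005],-0.0685],[[-0.0521,0.169,-0.0005],-0.0806]] [ 5.53700e-01 -6.16000e-02  2.49100e-01 -1.47605e+02]
[[[-0.0109,0.0242,-0.0001],-0.0121],[[-0.0277,0.0612,-0.0002],-0.0306],[[-0.0452,0.0998,-0.0003],-0.05],[[-0.062,0.1369,-0.0005],-0.0685],[[-0.073,0.161,-0.0005],-0.0806]] [ 5.339000e-01  7.850000e-02  2.496000e-01 -1.403525e+02]
[[[-0.0139,0.0226,-0.0001],-0.0121],[[-0.0352,0.0572,-0.0002],-0.0306],[[-0.0575,0.0933,-0.0003],-0.05],[[-0.0788,0.128,-0.0005],-0.0685],[[-0.0927,0.1505,-0.0005],-0.0806]] [   0.5142    0.2185    0.25   -133.1   ]
```

>>> send_rows(
  deltas=[
    [[-0.0078, 0.0253, 0], -0.0121],
    [[-0.0198, 0.0642, 0], -0.0306],
    [[-0.0323, 0.1048, 0], -0.05],
    [[-0.0443, 0.1436, 0], -0.0685],
    [[-0.0521, 0.169, 0], -0.0806],
  ],
)

```text
clock: 21.55
tool_pos: [0.5532, -0.0594, 0.2473]
orientation: [-180.0, 0.1, -147.5]
force: [-0.6, -0.1, 0.2]
opening: 0.0313
gripper_force: 0.0
```

>>> send_rows(
  deltas=[
    [[-0.0109, 0.0242, 0], -0.0121],
    [[-0.0277, 0.0612, 0], -0.0306],
    [[-0.0452, 0.0998, 0], -0.05],
    [[-0.062, 0.1369, 0], -0.0685],
    [[-0.073, 0.161, 0], -0.0806],
  ],
)

```text
clock: 21.97
tool_pos: [0.5337, 0.0809, 0.2472]
orientation: [-180.0, 0.1, -140.2]
force: [0.9, 0.4, 0.5]
opening: 0.0316
gripper_force: 0.0
```

>>> send_rows(
  deltas=[
    [[-0.0139, 0.0226, 0], -0.0121],
    [[-0.0352, 0.0572, 0], -0.0306],
    [[-0.0575, 0.0933, 0], -0.05],
    [[-0.0788, 0.128, 0], -0.0685],
    [[-0.0927, 0.1505, 0], -0.0806],
  ],
)

```text
clock: 22.38
tool_pos: [0.514, 0.2211, 0.2472]
orientation: [-180.0, 0.1, -133.0]
force: [0.5, 0.1, -0.4]
opening: 0.0317
gripper_force: 0.0
```

>>> send_rows(
  deltas=[
    [[0, 0, 0], 0],
    [[0, 0, 0], 0],
    [[0, 0, 0], 0],
    [[0, 0, 0], 0],
    [[0, 0, 0], 0],
  ],
)

```text
clock: 22.8
tool_pos: [0.5146, 0.2178, 0.2468]
orientation: [-180.0, 0.0, -133.2]
force: [-0.2, 0.3, -1.2]
opening: 0.0313
gripper_force: 0.0
```

```bash
python3 chk.py 2 k2.png
python3 - <<'E'
from plant import ctrl
from plan import *
h=here(ctrl.get_obs()); print(h)
go(h,on(DRY,.027,-.0015,.122),1)
E
```

```text
green cost 151 dx -2.6 dy 0.1 dz -0.2 mm yaw -1.0
yellow cost 129 dx -1.3 dy 0.5 dz 1.0 mm yaw -0.4
[   0.51464578    0.21789689    0.24678854 -133.17661596]
[[[0.0,0.0001,0.0156],-0.0001],[[-0.0001,0.0003,0.0546],-0.0003],[[-0.0001,0.0006,0.1014],-0.0006],[[-0.0002,0.0009,0.1404],-0.0008],[[-0.0002,0.0009,0.156],-0.0009]] [ 5.142e-01  2.185e-01  1.220e-01 -1.331e+02]
```

View pics/k2.png

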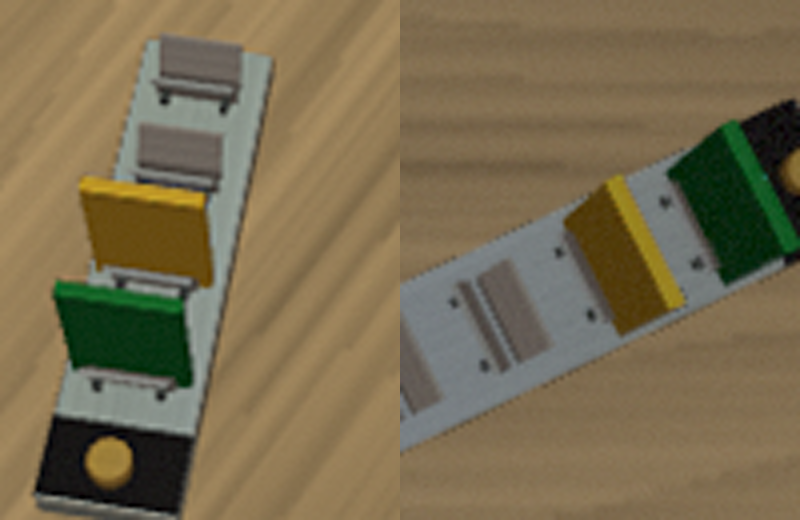

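Green and yellow both stand centred in clips 1 and 2. In the left scene crop they are at about (125,335) and (150,235). Next is red.

>>> send_rows(
  deltas=[
    [[0, 0.0009, 0.0156], 0],
    [[0, 0.0009, 0.0546], 0],
    [[0, 0.0009, 0.1014], 0],
    [[0, 0.0009, 0.1404], 0],
    [[0, 0.0009, 0.156], 0],
  ],
)

```text
clock: 23.32
tool_pos: [0.5122, 0.2172, 0.1178]
orientation: [179.9, -0.3, -133.2]
force: [-0.5, -0.4, -0.3]
opening: 0.0316
gripper_force: 0.0
```

>>> send_rows(
  deltas=[
    [[0, 0, 0], 0],
    [[0, 0, 0], 0],
    [[0, 0, 0], 0],
    [[0, 0, 0], 0],
    [[0, 0, 0], 0],
  ],
)

```text
clock: 23.73
tool_pos: [0.5146, 0.2196, 0.1234]
orientation: [-180.0, 0.2, -133.1]
force: [-0.2, 0.4, 0.5]
opening: 0.0317
gripper_force: 0.0
```

>>> send_rows(
  deltas=[
    [[0, 0, 0], 0],
    [[0, 0, 0], 0],
    [[0, 0, 0], 0],
    [[0, 0, 0], 0],
    [[0, 0, 0], 0],
  ],
  gripper=0,
)

```text
clock: 24.15
tool_pos: [0.5139, 0.2192, 0.122]
orientation: [-180.0, 0.0, -133.1]
force: [-0.7, 0.0, 2.3]
opening: 0.0077
gripper_force: 30.0
```

>>> send_rows(
  deltas=[
    [[0, 0, 0], 0],
    [[0, 0, 0], 0],
    [[0, 0, 0], 0],
    [[0, 0, 0], 0],
    [[0, 0, 0], 0],
  ],
)

```text
clock: 24.57
tool_pos: [0.514, 0.2192, 0.122]
orientation: [-180.0, 0.0, -133.1]
force: [-0.9, 1.3, 4.9]
opening: 0.0075
gripper_force: 30.0
```

>>> send_rows(
  deltas=[
    [[0, 0, -0.005], 0],
    [[0, 0, -0.025], 0],
    [[0, 0, -0.065], 0],
    [[0, 0, -0.105], 0],
    [[0, 0, -0.135], 0],
  ],
)

```text
clock: 24.98
tool_pos: [0.5142, 0.2191, 0.232]
orientation: [-180.0, 0.0, -133.1]
force: [1.3, 0.4, -1.4]
opening: 0.0079
gripper_force: 30.0
```

>>> send_rows(
  deltas=[
    [[0, 0, -0.02], 0],
    [[0, 0, -0.032], 0],
    [[0, 0, -0.036], 0],
    [[0, 0, -0.036], 0],
    [[0, 0, -0.036], 0],
  ],
)

```text
clock: 25.4
tool_pos: [0.5134, 0.2189, 0.2573]
orientation: [180.0, -0.1, -133.1]
force: [0.2, -0.7, -2.2]
opening: 0.0078
gripper_force: 30.0
```

Run:
```python
from plant import ctrl
from plan import *
h=here(ctrl.get_obs()); print(h)
go(h,on(CLIP,.027,0,.23),3,(.15,.38,.62,.85,1))
```

```text
[   0.51342649    0.21885176    0.25733574 -133.12174132]
[[[0.0153,-0.0175,0.0017],0.012],[[0.0388,-0.0444,0.0043],0.0305],[[0.0633,-0.0724,0.0071],0.0498],[[0.0868,-0.0993,0.0097],0.0682],[[0.1022,-0.1168,0.0114],0.0803]] [ 5.258000e-01  9.530000e-02  2.482000e-01 -1.403478e+02]
[[[0.013,-0.0193,0.0017],0.012],[[0.0329,-0.0489,0.0043],0.0305],[[0.0537,-0.0798,0.0071],0.0498],[[0.0737,-0.1094,0.0097],0.0682],[[0.0866,-0.1288,0.0114],0.0803]] [ 5.381000e-01 -2.820000e-02  2.391000e-01 -1.475739e+02]
[[[0.0105,-0.0208,0.0017],0.012],[[0.0265,-0.0527,0.0043],0.0305],[[0.0433,-0.086,0.0071],0.0498],[[0.0593,-0.1178,0.0097],0.0682],[[0.0698,-0.1386,0.0114],0.0803]] [ 5.505e-01 -1.518e-01  2.300e-01 -1.548e+02]
```

>>> send_rows(
  deltas=[
    [[0.0153, -0.0175, 0.0017], 0.012],
    [[0.0388, -0.0444, 0.0043], 0.0305],
    [[0.0633, -0.0724, 0.0071], 0.0498],
    [[0.0868, -0.0993, 0.0097], 0.0682],
    [[0.1022, -0.1168, 0.0114], 0.0803],
  ],
)

```text
clock: 25.82
tool_pos: [0.5254, 0.0934, 0.2475]
orientation: [180.0, -0.2, -140.5]
force: [0.2, 0.2, -1.8]
opening: 0.0078
gripper_force: 30.0
```

>>> send_rows(
  deltas=[
    [[0.013, -0.0193, 0.0017], 0.012],
    [[0.0329, -0.0489, 0.0043], 0.0305],
    [[0.0537, -0.0798, 0.0071], 0.0498],
    [[0.0737, -0.1094, 0.0097], 0.0682],
    [[0.0866, -0.1288, 0.0114], 0.0803],
  ],
)

```text
clock: 26.23
tool_pos: [0.5378, -0.0301, 0.2384]
orientation: [179.9, -0.2, -147.7]
force: [-0.3, -0.1, -1.3]
opening: 0.0076
gripper_force: 30.0
```

>>> send_rows(
  deltas=[
    [[0.0105, -0.0208, 0.0017], 0.012],
    [[0.0265, -0.0527, 0.0043], 0.0305],
    [[0.0433, -0.086, 0.0071], 0.0498],
    [[0.0593, -0.1178, 0.0097], 0.0682],
    [[0.0698, -0.1386, 0.0114], 0.0803],
  ],
)

```text
clock: 26.65
tool_pos: [0.5503, -0.1536, 0.2292]
orientation: [179.9, -0.2, -154.9]
force: [-0.0, 0.1, -1.1]
opening: 0.008
gripper_force: 30.0
```

>>> send_rows(
  deltas=[
    [[0, 0, 0], 0],
    [[0, 0, 0], 0],
    [[0, 0, 0], 0],
    [[0, 0, 0], 0],
    [[0, 0, 0], 0],
  ],
)

```text
clock: 27.07
tool_pos: [0.5511, -0.1506, 0.2311]
orientation: [180.0, -0.0, -154.7]
force: [0.6, 0.5, -1.2]
opening: 0.0078
gripper_force: 30.0
```

>>> send_rows(
  deltas=[
    [[0.0005, 0, 0.0133], 0],
    [[0.001, 0, 0.0338], 0],
    [[0.001, 0, 0.0551], 0],
    [[0.001, 0, 0.0756], 0],
    [[0.001, 0, 0.0889], 0],
  ],
)

```text
clock: 27.48
tool_pos: [0.5495, -0.1512, 0.158]
orientation: [179.9, -0.1, -154.8]
force: [-0.0, 0.4, -1.6]
opening: 0.0079
gripper_force: 30.0
```

>>> send_rows(
  deltas=[
    [[0, 0, 0], 0],
    [[0, 0, 0], 0],
    [[0, 0, 0], 0],
    [[0, 0, 0], 0],
    [[0, 0, 0], 0],
  ],
)

```text
clock: 27.9
tool_pos: [0.5509, -0.1518, 0.1611]
orientation: [-180.0, 0.1, -154.8]
force: [0.4, -0.4, -0.8]
opening: 0.0077
gripper_force: 30.0
```

>>> send_rows(
  deltas=[
    [[0, 0, 0.004], 0],
    [[0, 0, 0.009], 0],
    [[0, 0, 0.014], 0],
    [[0, 0, 0.019], 0],
    [[0, 0, 0.023], 0],
  ],
)

```text
clock: 28.32
tool_pos: [0.5501, -0.1518, 0.1411]
orientation: [180.0, -0.0, -154.8]
force: [-0.2, -0.5, 0.5]
opening: 0.008
gripper_force: 30.0
```

>>> send_rows(
  deltas=[
    [[0, 0, 0.004], 0],
    [[0, 0, 0.008], 0],
    [[0, 0, 0.012], 0],
    [[0, 0, 0.015], 0],
    [[0, 0, 0.018], 0],
  ],
)

```text
clock: 28.73
tool_pos: [0.5507, -0.1518, 0.1273]
orientation: [-180.0, 0.0, -154.8]
force: [0.7, -0.4, 1.5]
opening: 0.0079
gripper_force: 30.0
```

>>> send_rows(
  deltas=[
    [[0, 0, 0.001], 0],
    [[0, 0, 0.002], 0],
    [[0, 0, 0.003], 0],
    [[0, 0, 0.003], 0],
    [[0, 0, 0.003], 0],
  ],
)

```text
clock: 29.15
tool_pos: [0.5505, -0.1518, 0.126]
orientation: [-180.0, 0.0, -154.8]
force: [-2.3, 1.4, 10.5]
opening: 0.0077
gripper_force: 30.0
```

>>> send_rows(
  deltas=[
    [[0, 0, 0.001], 0],
    [[0, 0, 0.002], 0],
    [[0, 0, 0.002], 0],
    [[0, 0, 0.002], 0],
    [[0, 0, 0.002], 0],
  ],
)

```text
clock: 29.57
tool_pos: [0.5505, -0.1518, 0.1259]
orientation: [-179.9, 0.1, -154.7]
force: [-7.1, 3.8, 24.5]
opening: 0.0076
gripper_force: 30.0
```

Red is home: the stop came at z = 0.126, as predicted. I'll release it and go for blue.

>>> send_rows(
  deltas=[
    [[0, 0, -0.002], 0],
    [[0, 0, -0.004], 0],
    [[0, 0, -0.004], 0],
    [[0, 0, -0.004], 0],
    [[0, 0, -0.004], 0],
  ],
)

```text
clock: 29.98
tool_pos: [0.5504, -0.1519, 0.1265]
orientation: [-180.0, -0.0, -154.8]
force: [0.5, -0.5, 1.4]
opening: 0.0075
gripper_force: 30.0
```

>>> send_rows(
  deltas=[
    [[0, 0, 0], 0],
    [[0, 0, 0], 0],
    [[0, 0, 0], 0],
    [[0, 0, 0], 0],
    [[0, 0, 0], 0],
  ],
  gripper=0.36,
)

```text
clock: 30.4
tool_pos: [0.5503, -0.1518, 0.1264]
orientation: [180.0, -0.0, -154.8]
force: [-0.3, 0.3, -0.1]
opening: 0.0308
gripper_force: 0.0
```

>>> send_rows(
  deltas=[
    [[0, 0, -0.005], 0],
    [[0, 0, -0.025], 0],
    [[0, 0, -0.065], 0],
    [[0, 0, -0.11], 0],
    [[0, 0, -0.15], 0],
  ],
)

```text
clock: 30.82
tool_pos: [0.5502, -0.1519, 0.2486]
orientation: [-180.0, -0.0, -154.8]
force: [0.6, -0.7, -0.7]
opening: 0.0313
gripper_force: 0.0
```

Run:
```python
from plant import ctrl
from plan import *
h=here(ctrl.get_obs()); print(h)
go(h,on(DRY,.081,-.0006,.25),3,(.15,.38,.62,.85,1))
```

```text
[ 5.50184990e-01 -1.51865626e-01  2.48585342e-01 -1.54775178e+02]
[[[-0.0065,0.025,-0.0001],-0.012],[[-0.0166,0.0634,-0.0002],-0.0305],[[-0.027,0.1034,-0.0004],-0.0498],[[-0.037,0.1418,-0.0005],-0.0682],[[-0.0436,0.1668,-0.0006],-0.0803]] [ 5.248000e-01 -1.630000e-02  2.491000e-01 -1.475501e+02]
[[[-0.0096,0.024,-0.0001],-0.012],[[-0.0244,0.0608,-0.0002],-0.0305],[[-0.0398,0.0992,-0.0004],-0.0498],[[-0.0546,0.136,-0.0005],-0.0682],[[-0.0642,0.16,-0.0006],-0.0803]] [ 4.995000e-01  1.192000e-01  2.495000e-01 -1.403251e+02]
[[[-0.0126,0.0226,-0.0001],-0.012],[[-0.0318,0.0572,-0.0002],-0.0305],[[-0.052,0.0934,-0.0004],-0.0498],[[-0.0712,0.128,-0.0005],-0.0682],[[-0.0838,0.1506,-0.0006],-0.0803]] [   0.4742    0.2548    0.25   -133.1   ]
```

>>> send_rows(
  deltas=[
    [[-0.0065, 0.025, 0], -0.012],
    [[-0.0166, 0.0634, 0], -0.0305],
    [[-0.027, 0.1034, 0], -0.0498],
    [[-0.037, 0.1418, 0], -0.0682],
    [[-0.0436, 0.1668, 0], -0.0803],
  ],
)

```text
clock: 31.23
tool_pos: [0.5244, -0.0143, 0.2472]
orientation: [180.0, 0.1, -147.4]
force: [0.7, 0.1, 0.3]
opening: 0.0318
gripper_force: 0.0
```

>>> send_rows(
  deltas=[
    [[-0.0096, 0.024, 0], -0.012],
    [[-0.0244, 0.0608, 0], -0.0305],
    [[-0.0398, 0.0992, 0], -0.0498],
    [[-0.0546, 0.136, 0], -0.0682],
    [[-0.0642, 0.16, 0], -0.0803],
  ],
)

```text
clock: 31.65
tool_pos: [0.4992, 0.1216, 0.2471]
orientation: [180.0, 0.1, -140.2]
force: [0.2, 0.5, -0.3]
opening: 0.0314
gripper_force: 0.0
```

>>> send_rows(
  deltas=[
    [[-0.0126, 0.0226, 0], -0.012],
    [[-0.0318, 0.0572, 0], -0.0305],
    [[-0.052, 0.0934, 0], -0.0498],
    [[-0.0712, 0.128, 0], -0.0682],
    [[-0.0838, 0.1506, 0], -0.0803],
  ],
)

```text
clock: 32.07
tool_pos: [0.4739, 0.2573, 0.2471]
orientation: [-180.0, 0.1, -133.0]
force: [0.5, -0.3, 0.1]
opening: 0.0316
gripper_force: 0.0
```

>>> send_rows(
  deltas=[
    [[0, 0, 0], 0],
    [[0, 0, 0], 0],
    [[0, 0, 0], 0],
    [[0, 0, 0], 0],
    [[0, 0, 0], 0],
  ],
)

```text
clock: 32.48
tool_pos: [0.4746, 0.2541, 0.2467]
orientation: [180.0, 0.0, -133.2]
force: [0.3, 0.4, 0.2]
opening: 0.0311
gripper_force: 0.0
```

```bash
python3 chk.py 3
python3 - <<'E'
from plant import ctrl
from plan import *
h=here(ctrl.get_obs()); print(h)
go(h,on(DRY,.081,-.0006,.122),1)
E
```

```text
green cost 155 dx -2.3 dy 0.0 dz 0.2 mm yaw -0.4
yellow cost 130 dx -1.3 dy 0.5 dz 1.0 mm yaw -0.1
red cost 103 dx -1.2 dy 0.2 dz -1.3 mm yaw -0.6
[   0.47465345    0.25416086    0.24671004 -133.17378096]
[[[0.0,0.0001,0.0156],-0.0001],[[-0.0001,0.0003,0.0546],-0.0003],[[-0.0001,0.0006,0.1013],-0.0005],[[-0.0001,0.0009,0.1403],-0.0007],[[-0.0002,0.001,0.1559],-0.0008]] [ 4.742e-01  2.548e-01  1.220e-01 -1.331e+02]
```

>>> send_rows(
  deltas=[
    [[0, 0.0009, 0.0156], 0],
    [[0, 0.0009, 0.0546], 0],
    [[0, 0.0009, 0.1014], 0],
    [[0, 0.0009, 0.1404], 0],
    [[0, 0.0009, 0.156], 0],
  ],
)

```text
clock: 33.0
tool_pos: [0.4724, 0.2533, 0.1179]
orientation: [180.0, -0.3, -133.2]
force: [-1.6, 0.1, -0.2]
opening: 0.0314
gripper_force: 0.0
```

>>> send_rows(
  deltas=[
    [[0, 0, 0], 0],
    [[0, 0, 0], 0],
    [[0, 0, 0], 0],
    [[0, 0, 0], 0],
    [[0, 0, 0], 0],
  ],
)

```text
clock: 33.42
tool_pos: [0.4745, 0.2559, 0.1232]
orientation: [-180.0, 0.2, -133.1]
force: [-0.0, 0.2, -0.7]
opening: 0.0315
gripper_force: 0.0
```

>>> send_rows(
  deltas=[
    [[0, 0, 0], 0],
    [[0, 0, 0], 0],
    [[0, 0, 0], 0],
    [[0, 0, 0], 0],
    [[0, 0, 0], 0],
  ],
  gripper=0,
)

```text
clock: 33.83
tool_pos: [0.4739, 0.2555, 0.1219]
orientation: [180.0, 0.0, -133.1]
force: [-1.1, -0.2, 2.6]
opening: 0.0079
gripper_force: 30.0
```

>>> send_rows(
  deltas=[
    [[0, 0, 0], 0],
    [[0, 0, 0], 0],
    [[0, 0, 0], 0],
    [[0, 0, 0], 0],
    [[0, 0, 0], 0],
  ],
)

```text
clock: 34.25
tool_pos: [0.474, 0.2555, 0.1219]
orientation: [-180.0, 0.0, -133.1]
force: [-1.7, -0.3, 4.5]
opening: 0.0079
gripper_force: 30.0
```

>>> send_rows(
  deltas=[
    [[0, 0, -0.005], 0],
    [[0, 0, -0.025], 0],
    [[0, 0, -0.065], 0],
    [[0, 0, -0.105], 0],
    [[0, 0, -0.135], 0],
  ],
)

```text
clock: 34.67
tool_pos: [0.4742, 0.2554, 0.232]
orientation: [-180.0, 0.1, -133.1]
force: [1.0, 0.6, -1.1]
opening: 0.0076
gripper_force: 30.0
```

>>> send_rows(
  deltas=[
    [[0, 0, -0.02], 0],
    [[0, 0, -0.032], 0],
    [[0, 0, -0.036], 0],
    [[0, 0, -0.036], 0],
    [[0, 0, -0.036], 0],
  ],
)

```text
clock: 35.08
tool_pos: [0.4734, 0.255, 0.2573]
orientation: [180.0, -0.1, -133.1]
force: [0.5, -0.4, -1.4]
opening: 0.0075
gripper_force: 30.0
```

Run:
```python
from plant import ctrl
from plan import *
h=here(ctrl.get_obs()); print(h)
go(h,on(CLIP,.081,0,.23),3,(.15,.38,.62,.85,1))
```

```text
[   0.47342987    0.2550377     0.25728037 -133.1247369 ]
[[[0.014,-0.0178,0.0017],0.012],[[0.0355,-0.045,0.0043],0.0305],[[0.0579,-0.0734,0.007],0.0498],[[0.0794,-0.1006,0.0097],0.0682],[[0.0935,-0.1184,0.0114],0.0803]] [ 4.915000e-01  1.357000e-01  2.482000e-01 -1.403498e+02]
[[[0.0117,-0.0194,0.0017],0.012],[[0.0296,-0.0491,0.0043],0.0305],[[0.0482,-0.0801,0.007],0.0498],[[0.0661,-0.1098,0.0097],0.0682],[[0.0778,-0.1292,0.0114],0.0803]] [ 5.095000e-01  1.640000e-02  2.391000e-01 -1.475749e+02]
[[[0.0091,-0.0207,0.0017],0.012],[[0.0232,-0.0524,0.0043],0.0305],[[0.0378,-0.0855,0.007],0.0498],[[0.0518,-0.1173,0.0097],0.0682],[[0.0609,-0.138,0.0114],0.0803]] [ 5.275e-01 -1.029e-01  2.300e-01 -1.548e+02]
```

>>> send_rows(
  deltas=[
    [[0.014, -0.0178, 0.0017], 0.012],
    [[0.0355, -0.045, 0.0043], 0.0305],
    [[0.0579, -0.0734, 0.007], 0.0498],
    [[0.0794, -0.1006, 0.0097], 0.0682],
    [[0.0935, -0.1184, 0.0114], 0.0803],
  ],
)

```text
clock: 35.5
tool_pos: [0.4912, 0.1338, 0.2475]
orientation: [180.0, -0.2, -140.5]
force: [0.0, -0.2, -1.6]
opening: 0.0078
gripper_force: 30.0
```

>>> send_rows(
  deltas=[
    [[0.0117, -0.0194, 0.0017], 0.012],
    [[0.0296, -0.0491, 0.0043], 0.0305],
    [[0.0482, -0.0801, 0.007], 0.0498],
    [[0.0661, -0.1098, 0.0097], 0.0682],
    [[0.0778, -0.1292, 0.0114], 0.0803],
  ],
)

```text
clock: 35.92
tool_pos: [0.5092, 0.0146, 0.2384]
orientation: [180.0, -0.2, -147.7]
force: [0.5, 0.7, -1.6]
opening: 0.0076
gripper_force: 30.0
```

>>> send_rows(
  deltas=[
    [[0.0091, -0.0207, 0.0017], 0.012],
    [[0.0232, -0.0524, 0.0043], 0.0305],
    [[0.0378, -0.0855, 0.007], 0.0498],
    [[0.0518, -0.1173, 0.0097], 0.0682],
    [[0.0609, -0.138, 0.0114], 0.0803],
  ],
)

```text
clock: 36.33
tool_pos: [0.5274, -0.1046, 0.2292]
orientation: [179.9, -0.2, -154.9]
force: [0.2, 0.5, -1.8]
opening: 0.0081
gripper_force: 30.0
```

>>> send_rows(
  deltas=[
    [[0, 0, 0], 0],
    [[0, 0, 0], 0],
    [[0, 0, 0], 0],
    [[0, 0, 0], 0],
    [[0, 0, 0], 0],
  ],
)

```text
clock: 36.75
tool_pos: [0.528, -0.1018, 0.231]
orientation: [180.0, -0.0, -154.7]
force: [-0.2, -0.1, -1.3]
opening: 0.0077
gripper_force: 30.0
```

>>> send_rows(
  deltas=[
    [[0.0005, 0, 0.0133], 0],
    [[0.001, 0, 0.0338], 0],
    [[0.001, 0, 0.0551], 0],
    [[0.001, 0, 0.0756], 0],
    [[0.001, 0, 0.0889], 0],
  ],
)

```text
clock: 37.17
tool_pos: [0.5265, -0.1024, 0.158]
orientation: [179.9, -0.1, -154.8]
force: [-0.8, -0.6, -2.2]
opening: 0.0077
gripper_force: 30.0
```

>>> send_rows(
  deltas=[
    [[0, 0, 0], 0],
    [[0, 0, 0], 0],
    [[0, 0, 0], 0],
    [[0, 0, 0], 0],
    [[0, 0, 0], 0],
  ],
)

```text
clock: 37.58
tool_pos: [0.5279, -0.1028, 0.161]
orientation: [-180.0, 0.1, -154.8]
force: [0.4, 0.2, -0.7]
opening: 0.0081
gripper_force: 30.0
```

>>> send_rows(
  deltas=[
    [[0, 0, 0.004], 0],
    [[0, 0, 0.009], 0],
    [[0, 0, 0.014], 0],
    [[0, 0, 0.019], 0],
    [[0, 0, 0.023], 0],
  ],
)

```text
clock: 38.0
tool_pos: [0.5272, -0.1029, 0.141]
orientation: [180.0, -0.0, -154.8]
force: [-0.8, -1.2, 1.3]
opening: 0.0081
gripper_force: 30.0
```

>>> send_rows(
  deltas=[
    [[0, 0, 0.004], 0],
    [[0, 0, 0.008], 0],
    [[0, 0, 0.012], 0],
    [[0, 0, 0.015], 0],
    [[0, 0, 0.018], 0],
  ],
)

```text
clock: 38.42
tool_pos: [0.5277, -0.1029, 0.1272]
orientation: [-180.0, 0.0, -154.8]
force: [0.5, -0.5, 2.2]
opening: 0.008
gripper_force: 30.0
```

>>> send_rows(
  deltas=[
    [[0, 0, 0.001], 0],
    [[0, 0, 0.002], 0],
    [[0, 0, 0.003], 0],
    [[0, 0, 0.003], 0],
    [[0, 0, 0.003], 0],
  ],
)

```text
clock: 38.83
tool_pos: [0.5275, -0.1029, 0.1259]
orientation: [-180.0, 0.0, -154.8]
force: [-2.1, 0.0, 12.8]
opening: 0.0077
gripper_force: 30.0
```

>>> send_rows(
  deltas=[
    [[0, 0, 0.001], 0],
    [[0, 0, 0.002], 0],
    [[0, 0, 0.002], 0],
    [[0, 0, 0.002], 0],
    [[0, 0, 0.002], 0],
  ],
)

```text
clock: 39.25
tool_pos: [0.5276, -0.1029, 0.1258]
orientation: [-179.9, 0.1, -154.7]
force: [-8.0, 3.5, 27.6]
opening: 0.0077
gripper_force: 30.0
```

Blue is home. I'll release it, lift, swing clear to +y, and check.

>>> send_rows(
  deltas=[
    [[0, 0, -0.002], 0],
    [[0, 0, -0.004], 0],
    [[0, 0, -0.004], 0],
    [[0, 0, -0.004], 0],
    [[0, 0, -0.004], 0],
  ],
)

```text
clock: 39.67
tool_pos: [0.5274, -0.103, 0.1264]
orientation: [-180.0, -0.0, -154.8]
force: [-0.7, -1.7, 3.4]
opening: 0.0081
gripper_force: 30.0
```

>>> send_rows(
  deltas=[
    [[0, 0, 0], 0],
    [[0, 0, 0], 0],
    [[0, 0, 0], 0],
    [[0, 0, 0], 0],
    [[0, 0, 0], 0],
  ],
  gripper=0.36,
)

```text
clock: 40.08
tool_pos: [0.5273, -0.1029, 0.1263]
orientation: [180.0, -0.0, -154.8]
force: [0.5, 0.3, 0.4]
opening: 0.0302
gripper_force: 0.0
```

>>> send_rows(
  deltas=[
    [[0, 0, -0.005], 0],
    [[0, 0, -0.025], 0],
    [[0, 0, -0.065], 0],
    [[0, 0, -0.11], 0],
    [[0, 0, -0.15], 0],
  ],
)

```text
clock: 40.5
tool_pos: [0.5272, -0.103, 0.2485]
orientation: [-180.0, -0.0, -154.8]
force: [0.7, -1.0, -1.0]
opening: 0.0314
gripper_force: 0.0
```

>>> send_rows(
  deltas=[
    [[-0.0065, 0.025, 0], 0],
    [[-0.0166, 0.0634, 0], 0],
    [[-0.027, 0.1034, 0], 0],
    [[-0.037, 0.1418, 0], 0],
    [[-0.0436, 0.1668, 0], 0],
  ],
)

```text
clock: 40.92
tool_pos: [0.5015, 0.0346, 0.2471]
orientation: [180.0, 0.1, -154.8]
force: [-0.2, 0.2, -0.8]
opening: 0.0311
gripper_force: 0.0
```

>>> send_rows(
  deltas=[
    [[-0.0065, 0.025, 0], 0],
    [[-0.0166, 0.0634, 0], 0],
    [[-0.027, 0.1034, 0], 0],
    [[-0.037, 0.1418, 0], 0],
    [[-0.0436, 0.1668, 0], 0],
  ],
)

```text
clock: 41.33
tool_pos: [0.4763, 0.1706, 0.247]
orientation: [180.0, 0.1, -154.7]
force: [0.3, -0.2, 0.1]
opening: 0.0316
gripper_force: 0.0
```

>>> send_rows(
  deltas=[
    [[0, 0, 0], 0],
    [[0, 0, 0], 0],
    [[0, 0, 0], 0],
    [[0, 0, 0], 0],
    [[0, 0, 0], 0],
  ],
)

```text
clock: 41.75
tool_pos: [0.4769, 0.1675, 0.2465]
orientation: [-180.0, -0.0, -154.9]
force: [-0.0, 0.4, 0.5]
opening: 0.0317
gripper_force: 0.0
```

```bash
python3 chk.py 4 k4.png
```

```text
green cost 147 dx -2.4 dy -0.0 dz -0.3 mm yaw -0.8
yellow cost 129 dx -1.2 dy 0.5 dz 1.0 mm yaw -0.4
red cost 108 dx -1.4 dy 0.2 dz -0.6 mm yaw 1.2
blue cost 87 dx -1.7 dy 0.6 dz -1.8 mm yaw -0.9
```

View pics/k4.png

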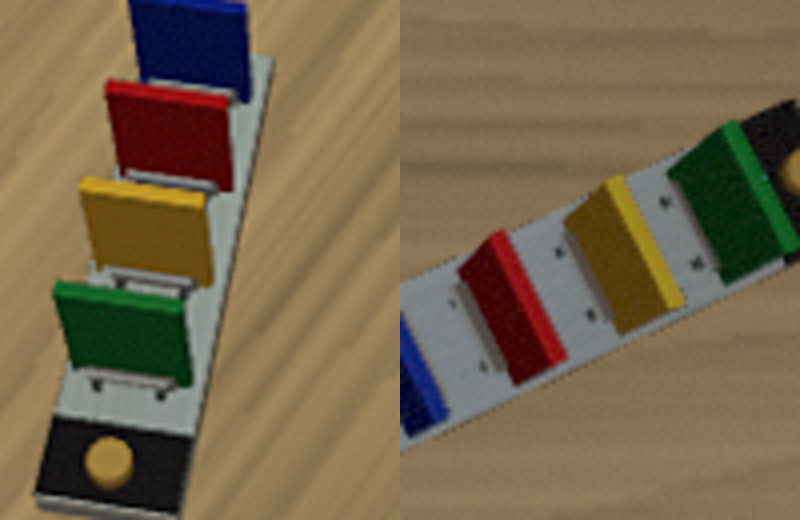

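The picture shows all four tiles upright, centred and fully down, in the order green, yellow, red, blue from the knob. In the scene crop they are at about (125,335), (150,235), (170,140) and (190,50). I'm handing in.

```bash
python3 -c "
from plant import ctrl
print(ctrl.close_job())"
```

```text
the job is handed in; nothing more can be done
None
```

I moved all four tiles to the clip rack in their original order from the knob (green, yellow, red, blue); each is pressed fully home, upright and released, and the job is handed in at about 42 s.

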